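# Clear up the calibration bath

### The arm

A 7-joint arm with a two-finger parallel gripper is mounted at the origin on the work surface. World frame = base frame: x ahead of the robot, y to its left, z up, the work surface at z = 0. Lengths are in m, angles in rad, forces in N, time in s.
With the tool pointing down it reaches from about 0.4 to 0.85 m from the base axis. Payload 10.4 kg.
Tool frame: the origin (TCP) lies between the finger pads; the fingertips stand 25 mm ahead of it and the grasp point (between the pads) lies 6 mm ahead of it; z points along the fingers, y is the line along which they close (so a half turn about z gives the same grasp; the last joint's range is limited). The gripper opens to 87 mm and grips with 3 to 60 N. Pads are 19 mm wide; open, the fingers measure 117 mm over their backs; the gripper's body (75 mm by 190 mm) begins 51 mm behind the grasp point.
Start: joints at [1.096, 0.332, -0.065, 1.46, 0.022, 1.35, -0.088], TCP at [0.273, -0.562, 0.248] pointing down, gripper open.
Joint ranges: [-2.6, 2.6], [-0.5, 2.12], [-1.47, 1.34], [0.16, 2.42], [-1.27, 4.41], [0.06, 2.06], [-2.6, 2.6]. Speed limits (rad/s): [2.22, 2.22, 2.79, 2.79, 3.14, 3.14, 3.14].

### API

Orientations are given as a 3x3 rotation matrix whose columns are the frame's x, y, z axes.
In Python, from bench import * gives the robot as it stands.
- The arm moves only by the shell command python3 -m inch 'ROWS' [OPENING] [FORCE]. ROWS is a JSON object of lists of equal length, an entry for each row: "offset": the shift along the tool's x, y, z in units of 30 mm (1.0 is 30 mm), a list of three; "rot": the turn, a rotation vector about the tool's x, y, z in units of 8 degrees (1.0 is 8 degrees), a list of three. A call has 1 to 10 rows; each row shifts and turns the commanded pose from where the row before left it, along the tool's axes as they then stand; what a row does not reach is not made up. A row lasts 1/10 s, in which the tool goes at most 50 mm and 8.59 degrees, less where a joint would pass 70% of its speed; a pose out of reach is approached as far as the arm can. A call is refused whole if a number of a shift passes 1 or a number of a turn 1, either way. A call with a gripper value outside its range is refused whole. OPENING is the opening in per cent of the stroke, from 0 (shut) to 100 (fully open), set as the call begins (- or left out, the last holds). The fingers move at their own pace and stop on an object; FORCE is the grip in N (left out, the last holds). Time passes only in rows, so rows that do not move let the fingers close. It gives the time, the measured TCP pose, the force, the opening and the grip force at its end, in the units of the state.
- read_state(): the state, without advancing time (a new reading comes with each control period).
- grab_frame(name): name is "scene" or "top"; returns a dict with "img" (384x512x3 uint8, red, green, blue), "depth" (384x512 float32, m along the optical axis (not along the pixel's ray), 0 where there is no reading), "mtx" (3x3 intrinsics, pixels), "k1" (the pictures are not rectified: a ray, as slopes to the right and down, at radius r is drawn at 1 + k1 r^2 times it, then the intrinsics apply), "camera_from_world" (4x4, takes a point from world to camera coordinates). Camera axes: x right, y down, z forward; pixel columns grow to the right and rows downward; lengths in m; the calibration is good to about 2 mm. A picture is of the moment at which its call begins.
- hand_in(): hands the job in; it is judged then, once.
Trained networks look in a picture, given as the dict that the camera call returned (one of the last four; its "shot" number tells which), for a name from the list of things; names that differ only in an ending like _2 or _b are one class to them, and where a whole thing is asked for, a point or a joint stands for the part that bears it (a point fixed in the world has none). Each returns a list of dicts, best first, with "p" (0 to 1); they miss things now and then, are a little off and sometimes report something else, mostly with a low value. They report only what shows in the picture. A call takes as long as a camera call. They do not tell look-alikes from the thing itself.
- recognise(query, picture): "box" ([left, top, right, bottom] in pixels, round what is visible of it).
- mark_of(query, picture): "centre" ([column, row] in pixels: a listed point, or the origin of a listed thing).
The state is a dict: "t": time; "qpos": joint angles; "joint_vel": joint speeds; "effort": joint torques, N m; "position": TCP position; "orientation": TCP orientation; "contact_force": force on the tool from outside, world axes, zero at the start; "wrist_torque": the same for the moment, N m; "finger_gap": finger opening in m; "finger_force": force on a finger pad.
Only numpy, scipy, OpenCV 4.12 (cv2) and the standard library are available. Lean on these libraries where they do the work, as an engineer would, in place of code of your own. Each camera call takes 0.05 s, during which the arm holds its last target. There are 200 camera calls.

### The job

The calibration run is over, so clear up: take the black-handled socket key out of the bath and hang it on the empty hook of the rack without knocking off the drivers beside it, lift every temperature probe out of the bath and drop it stem-down, fully home, into a hole of the black storage stand, and nest all the loose beakers upright into the one standing on the tray, making one straight stack there. The order is up to you; do not let a probe fall over, and leave the wash bottle and jar where they are.

Things in the scene. Friction and masses are not known exactly. Their poses are not given: they have to be found in the camera images.
- probe0: temperature probe: steel stem 10 mm across, 80 mm long, below a plain grey round head 22 mm across, 50 mm tall (grip it there). Origin: on the axis at the shoulder, the underside of the head; z up along the head. Starts upright in a port of the bath, shoulder on the deck; lift it over 80 mm to come clear. May be absent (None)
- probe1: temperature probe: steel stem 10 mm across, 80 mm long, below a plain grey round head 22 mm across, 50 mm tall (grip it there). Origin: on the axis at the shoulder, the underside of the head; z up along the head. Starts upright in a port of the bath, shoulder on the deck; lift it over 80 mm to come clear. May be absent (None)
- probe2: temperature probe: steel stem 10 mm across, 80 mm long, below a plain grey round head 22 mm across, 50 mm tall (grip it there). Origin: on the axis at the shoulder, the underside of the head; z up along the head. Starts upright in a port of the bath, shoulder on the deck; lift it over 80 mm to come clear. May be absent (None)
- bath: bench calibration bath, fixed: block 200 x 200 mm, 110 mm high, flat top (the deck). Origin: centre of the underside, x away from the robot, y left. Probe ports in a row at x = -35 mm, y = -60, -5, +50 mm; clamp-screw socket holding the key at x = +50, y = -30 mm. A grey control head 165 mm high stands along its left side, y = +101 to +191 mm
- key: socket key: black round handle 28 mm across, its top 85 mm above the underside of a 34 mm flange (8 mm thick) at its lower end; below that a steel shaft 9 mm across, 95 mm long. Origin: on the axis at the underside of the flange, z up. Starts upright in the socket of the bath, 45 mm of the shaft inside; its top, 135 mm above the deck, can foul a gripper that reaches for the probes
- stand: storage stand for the probes, fixed: black block 115 x 115 mm, 95 mm high, four holes in a square at 55 mm spacing; origin at the centre of its underside, z up
- stand_hole0 (a point): centre of the mouth of one hole of the stand, at the top face; hole 14 mm across, 85 mm deep, so a seated probe rests with its shoulder on the top face (origin within about 5 mm of this point)
- stand_hole1 (a point): centre of the mouth of one hole of the stand, at the top face; hole 14 mm across, 85 mm deep, so a seated probe rests with its shoulder on the top face (origin within about 5 mm of this point)
- stand_hole2 (a point): centre of the mouth of one hole of the stand, at the top face; hole 14 mm across, 85 mm deep, so a seated probe rests with its shoulder on the top face (origin within about 5 mm of this point)
- stand_hole3 (a point): centre of the mouth of one hole of the stand, at the top face; hole 14 mm across, 85 mm deep, so a seated probe rests with its shoulder on the top face (origin within about 5 mm of this point)
- rack: hook rack, fixed: a rail 290 mm long along the rack's y axis on two posts, carrying four forked hooks 60 mm apart that point to the rack's -x (towards the robot), three with drivers hung on them and one empty. Posts and rail lie at x = +5 to +25 mm, up to 145 mm high. Origin on the bench below the hooks' root, midway
- hook_free_seat (a point): seat of the empty hook, midway between its two prongs at their top faces, 140 mm up: the underside of the key flange rests here, shaft between the prongs. Axes as the rack. Prongs run from 30 mm ahead (-x) to 49 mm behind, 18 mm apart inside, 7 mm wide; lips 10 mm high at their front ends (24 to 30 mm ahead); a stop 8 mm high from 25 mm behind
- driver_a: hand driver already hanging on the rack, held by its 34 mm flange as the key is to be; round handle up to 31 mm across standing 70 to 92 mm above the hook. Origin: underside of the flange, on the axis; z up. Must stay hung
- driver_b: hand driver already hanging on the rack, held by its 34 mm flange as the key is to be; round handle up to 31 mm across standing 70 to 92 mm above the hook. Origin: underside of the flange, on the axis; z up. Must stay hung
- driver_c: hand driver already hanging on the rack, held by its 34 mm flange as the key is to be; round handle up to 31 mm across standing 70 to 92 mm above the hook. Origin: underside of the flange, on the axis; z up. Must stay hung
- tray: flat steel tray, fixed, 130 x 130 mm, 4 mm thick; origin at the centre of its underside
- beaker_base: white plastic beaker, open at the top, 65 mm tall, with a weighted bottom, tapering from 68 mm across outside at the rim to 50 mm at the foot, wall 2.5 mm, floor 8 mm thick, 120 g. Origin: centre of its underside, z up through the mouth. Nested one in another, each sits about 24 to 35 mm higher than the one below. This one starts standing on the tray and is the bottom of the stack
- beaker0: white plastic beaker, open at the top, 65 mm tall, with a weighted bottom, tapering from 68 mm across outside at the rim to 50 mm at the foot, wall 2.5 mm, floor 8 mm thick, 120 g. Origin: centre of its underside, z up through the mouth. Nested one in another, each sits about 24 to 35 mm higher than the one below. This one starts loose on the bench; may be absent (None)
- beaker1: white plastic beaker, open at the top, 65 mm tall, with a weighted bottom, tapering from 68 mm across outside at the rim to 50 mm at the foot, wall 2.5 mm, floor 8 mm thick, 120 g. Origin: centre of its underside, z up through the mouth. Nested one in another, each sits about 24 to 35 mm higher than the one below. This one starts loose on the bench; may be absent (None)
- beaker2: white plastic beaker, open at the top, 65 mm tall, with a weighted bottom, tapering from 68 mm across outside at the rim to 50 mm at the foot, wall 2.5 mm, floor 8 mm thick, 120 g. Origin: centre of its underside, z up through the mouth. Nested one in another, each sits about 24 to 35 mm higher than the one below. This one starts loose on the bench; may be absent (None)
- wash_bottle: white bottle with a blue cap, 56 mm across, 150 mm tall, bystander; origin at its underside
- jar: amber jar with a black lid, 64 mm across, 80 mm tall, bystander; origin at its underside
Not all that is in view belongs to the job. Leave any orange or pink look-alike of the probe1 alone.

How it is judged:
At the end, for the whole second after the job is handed in: Probes seated in stand holes (6 mm, upright 0.08 rad); key on the empty hook (14 mm level, 6 mm height, 0.15 rad); loose beakers nested within 10 mm of the tray beaker's axis, 12 to 125 mm above it, 0.12 rad; tray beaker within 60 mm of tray centre; drivers moved under 25 mm, 0.2 rad; at rest ((horizontal distance between probe0 and stand_hole0 below 0.006 m or horizontal distance between probe0 and stand_hole1 below 0.006 m or horizontal distance between probe0 and stand_hole2 below 0.006 m or horizontal distance between probe0 and stand_hole3 below 0.006 m) and z of probe0 in the frame of stand between 0.088 and 0.101 m and angle between each of probe0, probe1, probe2, beaker_base's own z axis and vertical below 0.08 rad and linear speed of each of probe0, probe1, probe2, beaker0, beaker1, beaker2 below 0.02 m/s and (horizontal distance between probe1 and stand_hole0 below 0.006 m or horizontal distance between probe1 and stand_hole1 below 0.006 m or horizontal distance between probe1 and stand_hole2 below 0.006 m or horizontal distance between probe1 and stand_hole3 below 0.006 m) and z of probe1 in the frame of stand between 0.088 and 0.101 m and (horizontal distance between probe2 and stand_hole0 below 0.006 m or horizontal distance between probe2 and stand_hole1 below 0.006 m or horizontal distance between probe2 and stand_hole2 below 0.006 m or horizontal distance between probe2 and stand_hole3 below 0.006 m) and z of probe2 in the frame of stand between 0.088 and 0.101 m and horizontal distance between key and hook_free_seat below 0.014 m and z of key in the frame of hook_free_seat between -0.006 and 0.006 m and angle between key's own z axis and vertical below 0.15 rad and linear speed of key below 0.03 m/s and horizontal distance between each of beaker0, beaker1, beaker2 and beaker_base below 0.01 m and z of beaker0 in the frame of beaker_base between 0.012 and 0.125 m and angle between each of beaker0, beaker1, beaker2's own z axis and vertical below 0.12 rad and z of beaker1 in the frame of beaker_base between 0.012 and 0.125 m and z of beaker2 in the frame of beaker_base between 0.012 and 0.125 m and horizontal distance between beaker_base and tray below 0.06 m and height (world z) of beaker_base below 0.012 m and distance of each of driver_a, driver_b, driver_c from where it was at the start of the episode below 0.025 m and angle between each of driver_a, driver_b, driver_c's own z axis and vertical below 0.2 rad); the robot touches nothing.
It fails at once if one of the hanging drivers is knocked off its hook (distance of any of driver_a, driver_b, driver_c from where it was at the start of the episode above 0.05 m).
It fails at once if the wash bottle or jar is pushed away or tipped (distance of any of wash_bottle, jar from where it was at the start of the episode above 0.03 m or angle between any of wash_bottle, jar's own z axis and vertical above 0.3 rad).
It fails at once if a probe is let fall onto the bench or laid down (angle between any of probe0, probe1, probe2's own z axis and vertical above 1 rad).
Of probe0, probe1, probe2 only 2 to 3 are there at a start; the rules pass over those that are not, and their reading is None.
Of beaker0, beaker1, beaker2 only 2 to 3 are there at a start; the rules pass over those that are not, and their reading is None.
At some moment in a run one of beaker0, beaker1, beaker2 may be knocked a few centimetres aside while the robot is not near it.
It also fails if it takes over 210 s, if anything falls off the work surface, if the arm or the gripper's body presses on something with over 40 N, if the wrist force passes 120 N, or if a joint passes its speed limit or range.

## Working session

There is one attempt and no reset: what is moved stays moved. The work goes in short steps, Python scripts to look and compute and a shell command to move; the robot and the scene stay as the last step left them, time stands still between calls to the robot, and variables do not carry over. Pictures are saved under pics/ and viewed, at most 14 in all, crops included, and the job is handed in when it is done.

```bash
ls; mkdir -p pics
python3 - <<'E'
from bench import *
import cv2,numpy as np
s=read_state(); print(s['t'],s['position'],np.round(s['orientation'],3),s['finger_gap'])
for n in('scene','top'):
    f=grab_frame(n); cv2.imwrite(f'pics/{n}0.png',f['img'][:,:,::-1]); np.savez(f'{n}0.npz',**{k:v for k,v in f.items()})
    print(n,f['mtx'],f['k1'],np.round(f['camera_from_world'],3))
    for q in ['probe0','key','stand','stand_hole0','hook_free_seat','driver_a','beaker0','beaker_base','tray','wash_bottle','jar','bath']:
        print(q,[(np.round(d['centre']).tolist(),round(d['p'],2)) for d in mark_of(q,f)])
E
```

```text
pics
0.0 [ 0.27269704 -0.56198281  0.24676617] [[ 0.9    0.437 -0.001]
 [ 0.437 -0.9    0.001]
 [-0.    -0.001 -1.   ]] 0.08697571255089542
scene [[404.43606471   0.         254.55831628]
 [  0.         404.43606471 184.50984447]
 [  0.           0.           1.        ]] -0.040568792089169296 [[-0.714  0.7    0.013  0.265]
 [ 0.416  0.439 -0.796 -0.166]
 [-0.563 -0.564 -0.605  1.557]
 [ 0.     0.     0.     1.   ]]
probe0 [([328.0, 174.0], 0.7), ([387.0, 212.0], 0.69), ([396.0, 280.0], 0.63), ([308.0, 217.0], 0.59), ([356.0, 191.0], 0.55), ([291.0, 209.0], 0.51), ([327.0, 226.0], 0.49), ([137.0, 236.0], 0.15)]
key [([279.0, 219.0], 0.88)]
stand [([238.0, 198.0], 0.86)]
stand_hole0 [([237.0, 166.0], 0.97), ([238.0, 180.0], 0.86), ([249.0, 176.0], 0.69), ([222.0, 168.0], 0.62), ([189.0, 221.0], 0.43)]
hook_free_seat [([154.0, 132.0], 0.38), ([202.0, 160.0], 0.22)]
driver_a [([140.0, 168.0], 0.67), ([145.0, 151.0], 0.52), ([149.0, 142.0], 0.51)]
beaker0 [([200.0, 158.0], 0.96), ([198.0, 146.0], 0.66)]
beaker_base [([185.0, 221.0], 0.76), ([199.0, 223.0], 0.49), ([204.0, 282.0], 0.32)]

[... 555 characters left out ...]
[204.0, 208.0], 0.56), ([188.0, 207.0], 0.49), ([228.0, 268.0], 0.47), ([174.0, 264.0], 0.43), ([207.0, 272.0], 0.39), ([222.0, 202.0], 0.36)]
key [([205.0, 181.0], 0.43)]
stand [([283.0, 208.0], 0.76)]
stand_hole0 [([275.0, 201.0], 0.95), ([292.0, 205.0], 0.81), ([288.0, 216.0], 0.75), ([277.0, 213.0], 0.57)]
hook_free_seat [([191.0, 205.0], 0.7), ([365.0, 179.0], 0.55), ([291.0, 217.0], 0.35)]
driver_a [([328.0, 146.0], 0.59), ([343.0, 158.0], 0.52)]
beaker0 [([370.0, 236.0], 0.81), ([341.0, 224.0], 0.71), ([221.0, 204.0], 0.64)]
beaker_base [([281.0, 163.0], 0.61)]
tray [([279.0, 169.0], 0.69)]
wash_bottle [([296.0, 133.0], 0.71)]
jar [([234.0, 140.0], 0.52)]
bath [([348.0, 168.0], 0.33)]
```

Run:
```python
import cv2
for n in('scene','top'):
    i=cv2.imread(f'pics/{n}0.png'); 
    i=i[90:330,80:440] if n=='scene' else i[90:330,100:420]
    cv2.imwrite(f'pics/{n}0c.png',cv2.resize(i,None,fx=2.2 if n=='scene' else 2.5,fy=2.2 if n=='scene' else 2.5,interpolation=cv2.INTER_CUBIC))
```

```text
(no output)
```

View pics/scene0c.png

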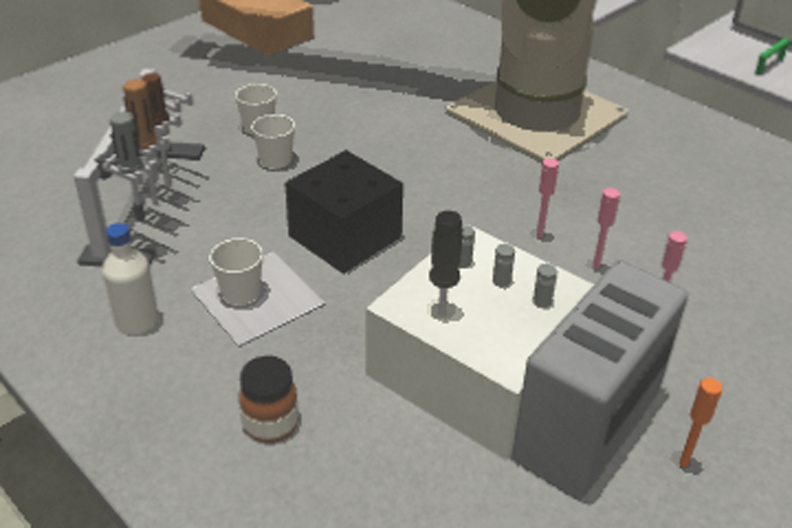

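View pics/top0c.png

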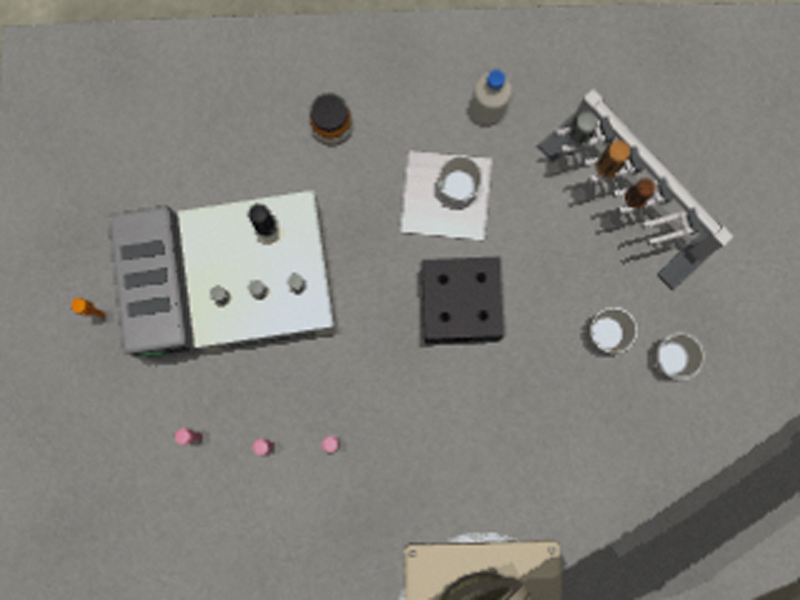

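Top crop: three grey probes on the deck at about (188,208), (203,205), (218,203) full-frame, key at (205,178), stand (285,210), tray beaker (283,163). Two loose beakers are at (345,222) and (371,232), and the empty hook is the nearest one, at about (366,183). Possible mistakes are the pink look-alikes at (174,264), (205,269), (232,268) and the orange one at (133,212). I'm choosing the grey ones on the white deck, as the description says.

```bash
cat > h.py <<'E'
import numpy as np, cv2
def dist(f): return np.array([f['k1'],0,0,0,0],float)
def slopes(f,px):
    return cv2.undistortPoints(np.array(px,float).reshape(-1,1,2),f['mtx'],dist(f)).reshape(-1,2)
def atz(f,px,z):
    "pixels -> world points on plane z"
    M=f['camera_from_world']; R=M[:3,:3]; c=-R.T@M[:3,3]
    d=np.c_[slopes(f,px),np.ones(len(np.array(px).reshape(-1,2)))]@R
    return c+d*((z-c[2])/d[:,2])[:,None]
def cloud(f):
    v,u=np.mgrid[:384,:512]; s=slopes(f,np.c_[u.ravel(),v.ravel()]); M=f['camera_from_world']
    d=f['depth'].ravel()[:,None]; P=(np.c_[s,np.ones(len(s))]*d-M[:3,3])@M[:3,:3]
    P[d[:,0]==0]=np.nan
    return P.reshape(384,512,3)
def proj(f,P):
    M=f['camera_from_world']; p,_=cv2.projectPoints(np.array(P,float).reshape(-1,3),cv2.Rodrigues(M[:3,:3])[0],M[:3,3],f['mtx'],dist(f)); return p.reshape(-1,2)
E
python3 - <<'E'
from h import *
T=dict(np.load('top0.npz'));S=dict(np.load('scene0.npz'))
CT,CS=cloud(T),cloud(S)
print(CT[250,300],CT[280,250],CT[205,245], CT[210,284])
def comp(f,C,zlo,zhi,mina=6):
    m=((C[:,:,2]>zlo)&(C[:,:,2]<zhi)&(C[:,:,0]>0.25)&(C[:,:,0]<1)).astype(np.uint8)
    n,l,st,c=cv2.connectedComponentsWithStats(m)
    for i in range(1,n):
        if st[i,4]>=mina:
            P=C[l==i]; print('  px',np.round(c[i]),st[i,4],np.round(P.mean(0),4),'min',np.round(P.min(0),3),'max',np.round(P.max(0),3))
for z in [(.15,.17),(.235,.26),(.085,.103),(.055,.072),(.133,.149)]:
    for n,f,C in(('top',T,CT),('scene',S,CS)):
        print(n,z);comp(f,C,*z)
E
```

```text
[ 0.32376409 -0.03635867  0.00230338] [0.21736793 0.1547525  0.00195364] [5.00822436e-01 1.66691472e-01 2.20044545e-04] [0.46702039 0.02346434 0.09079636]
top (0.15, 0.17)
  px [297. 121.] 15 [ 0.7809 -0.0323  0.1533] min [ 0.77  -0.042  0.151] max [ 0.79  -0.025  0.159]
  px [330. 145.] 15 [ 0.6834 -0.1454  0.1605] min [ 0.679 -0.159  0.15 ] max [ 0.692 -0.135  0.169]
  px [340. 156.] 6 [ 0.6434 -0.1761  0.1592] min [ 0.636 -0.179  0.153] max [ 0.651 -0.174  0.166]
  px [353. 169.] 14 [ 0.5951 -0.2206  0.1602] min [ 0.587 -0.23   0.15 ] max [ 0.609 -0.215  0.168]
  px [158. 202.] 1390 [0.4998 0.4628 0.1637] min [0.399 0.408 0.15 ] max [0.607 0.52  0.17 ]
  px [209. 181.] 8 [0.5685 0.2834 0.1644] min [0.562 0.281 0.158] max [0.577 0.288 0.168]
  px [204. 183.] 6 [0.5618 0.3011 0.1638] min [0.558 0.295 0.159] max [0.565 0.31  0.167]
  px [218. 202.] 33 [0.4922 0.2541 0.1579] min [0.483 0.244 0.15 ] max [0.501 0.265 0.167]
  px [203. 205.] 33 [0.4861 0.3088 0.1592] min [0.475 0.3   0.151] max [0.495 0.319 0.165]
  px [187. 207.] 33 [0.4791 0.3638 0.1596] min [0.469 0.354 0.151] max [0.
[... 7653 characters left out ...]
6  -0.259  0.133] max [ 0.762 -0.116  0.149]
  px [149. 156.] 73 [ 0.6472 -0.1699  0.1414] min [ 0.626 -0.183  0.133] max [ 0.663 -0.155  0.149]
  px [133. 197.] 58 [ 0.7848 -0.0292  0.1435] min [ 0.771 -0.048  0.136] max [ 0.794 -0.021  0.149]
  px [292. 202.] 26 [0.4974 0.265  0.1417] min [0.49  0.26  0.133] max [0.503 0.268 0.148]
  px [309. 211.] 40 [0.4929 0.3161 0.1403] min [0.478 0.306 0.133] max [0.498 0.323 0.149]
  px [327. 220.] 38 [0.4866 0.3699 0.1409] min [0.476 0.358 0.133] max [0.492 0.377 0.149]
  px [281. 223.] 16 [0.5766 0.2994 0.141 ] min [0.572 0.295 0.134] max [0.579 0.302 0.149]
  px [350. 264.] 303 [0.5647 0.4925 0.141 ] min [0.407 0.436 0.133] max [0.608 0.522 0.149]
```

Run:
```python
from h import *
T=dict(np.load('top0.npz'));S=dict(np.load('scene0.npz'))
CT,CS=cloud(T),cloud(S)
# stand holes: darkest blobs on top face
for n,f,C in(('top',T,CT),('scene',S,CS)):
    m=(abs(C[:,:,2]-.094)<.008)&(abs(C[:,:,0]-.472)<.065)&(abs(C[:,:,1]-.02)<.065)
    print(n,'stand rect',cv2.minAreaRect((C[m][:,:2]*1000).astype(np.float32)),np.median(C[m][:,2]))
    g=cv2.cvtColor(f['img'],cv2.COLOR_RGB2GRAY).astype(float)
    pts=[]
    # holes: weighted darkness near nominal
    for sx in(-1,1):
        for sy in(-1,1):
            u=proj(f,[[.472+sx*.0275,.021+sy*.0275,.095]])[0]; 
            for _ in range(4):
                x0,y0=np.round(u).astype(int); w=g[y0-4:y0+5,x0-4:x0+5]; k=np.clip(np.median(w)-4-w,0,None)
                yy,xx=np.mgrid[y0-4:y0+5,x0-4:x0+5]; u=np.array([(k*xx).sum(),(k*yy).sum()])/k.sum()
            pts.append(atz(f,[u],.095)[0]); print('  hole',np.round(u,1),np.round(pts[-1],4))
    print('  mean',np.mean(pts,0))
# rack
for n,C in(('top',CT),('scene',CS)):
    P=C.reshape(-1,3); P=P[(P[:,2]>.1)&(P[:,0]>.5)&(P[:,0]<.79)&(P[:,1]>-.4)&(P[:,1]<-.1)]
    r=P[(P[:,2]>.141)&(P[:,2]<.15)]
    y=np.array([.229,.242]);
    for _ in range(6):
        y/=np.linalg.norm(y); x=np.array([y[1],-y[0]])
        q=r[:,:2]@x; top=np.median(q[q>np.percentile(q,50)])
        k=abs(q-top)<.012; d=r[k][:,:2]; d=d-d.mean(0); v=np.linalg.svd(d,full_matrices=False)[2][0]; y=v*np.sign(v@y)
    print(n,'rail y',y,'yaw',np.degrees(np.arctan2(x[1],x[0])),'mid x',top,'count',k.sum(),'yrange',np.percentile(r[k][:,:2]@y,[0,1,99,100]),'xrange',np.percentile((r[:,:2]@x)[k],[1,99]))
    d=P[(P[:,2]>.165)]; c=d[:,:2]@y; dx=d[:,:2]@x
    for lo in np.arange(.25,.5,.01):
        kk=(c>=lo)&(c<lo+.01)
        if kk.sum(): print('   driver y',round(lo,3),kk.sum(),np.round(dx[kk].mean(),3),round(d[kk,2].max(),3))
    for lo in (.133,):
        kk=(P[:,2]>.133)&(P[:,2]<.153)&(P[:,:2]@x<top-.014)
        hh=np.histogram(P[kk][:,:2]@y,bins=np.arange(.1,.45,.005)); print([(round(b,3),int(a)) for a,b in zip(*hh) if a], 'xmin', np.percentile(P[kk][:,:2]@x,[0,2,5]))
```

```text
top stand rect ((471.83001708984375, 18.964740753173828), (115.86250305175781, 115.56071472167969), 0.6968953609466553) 0.09429739886116366
  hole [292.9 215.8] [ 0.4447 -0.0073  0.095 ]
  hole [277.5 216.4] [0.4442 0.0477 0.095 ]
  hole [292.  200.6] [ 0.4999 -0.0064  0.095 ]
  hole [276.8 201.3] [0.4989 0.0483 0.095 ]
  mean [0.47194346 0.02057781 0.095     ]
scene stand rect ((471.4806823730469, 22.10688018798828), (119.12361145019531, 118.7514419555664), 0.8576772809028625) 0.09443910096654104
  hole [236.  165.6] [ 0.4469 -0.0059  0.095 ]
  hole [248.8 172.7] [0.4444 0.0485 0.095 ]
  hole [223.2 172.5] [ 0.4999 -0.0054  0.095 ]
  hole [235.7 180.5] [0.4998 0.0506 0.095 ]
  mean [0.47275322 0.02193243 0.095     ]
top rail y [0.74950995 0.66199307] yaw -48.54794636967898 mid x 0.6200898634284773 count 197 yrange [0.16509163 0.16778675 0.45208955 0.45409066] xrange [0.60889052 0.63046337]
   driver y 0.28 9 0.568 0.212
   driver y 0.29 29 0.567 0.215
   driver y 0.3 30 0.566 0.215
   driver y 0.31 9 0.567 0.213
   driver y 0.34 17 0.568 0.236
   driver y 0.35 39 0.565 0.24
   drive
[... 2260 characters left out ...]
(0.285), 3), (np.float64(0.29), 7), (np.float64(0.295), 17), (np.float64(0.3), 13), (np.float64(0.305), 10), (np.float64(0.31), 7), (np.float64(0.315), 11), (np.float64(0.32), 11), (np.float64(0.345), 3), (np.float64(0.35), 9), (np.float64(0.355), 21), (np.float64(0.36), 8), (np.float64(0.365), 11), (np.float64(0.37), 13), (np.float64(0.375), 14), (np.float64(0.38), 9), (np.float64(0.385), 2), (np.float64(0.39), 2), (np.float64(0.395), 1), (np.float64(0.4), 7), (np.float64(0.405), 6), (np.float64(0.41), 17), (np.float64(0.415), 29), (np.float64(0.42), 20), (np.float64(0.425), 23), (np.float64(0.43), 18), (np.float64(0.435), 14), (np.float64(0.44), 10)] xmin [0.53705026 0.54152643 0.54291015]
```

```bash
python3 -m inch '{"offset":[[0,0,-1],[0,0,-1],[0,0,-1],[0,-1,0],[0,-1,0],[0,-1,0],[0,-1,0],[0,-1,0],[0,-1,0],[0,-1,0]],"rot":[[0,0,0],[0,0,0],[0,0,0],[0,0,0],[0,0,0],[0,0,0],[0,0,0],[0,0,0],[0,0,0],[0,0,0]]}' 60
```

```text
t: 2.3
position: [0.1806, -0.3723, 0.3376]
orientation: [[0.9, 0.437, 0.0], [0.437, -0.9, -0.0], [-0.0, 0.001, -1.0]]
contact_force: [1.0, 0.2, 1.0]
finger_gap: 0.0523
finger_force: 0.0
```

Run:
```python
from h import *
T=dict(np.load('top0.npz'));S=dict(np.load('scene0.npz'))
a=np.radians(-48.3); x=np.array([np.cos(a),np.sin(a)]); y=np.array([-x[1],x[0]])
print('seat marks',atz(T,[[365,179]],.14)@np.r_[x,0],atz(T,[[365,179]],.14)@np.r_[y,0],atz(S,[[154,132]],.14)@np.r_[x,0],atz(S,[[154,132]],.14)@np.r_[y,0])
for n,f in(('top',T),('scene',S)):
    P=cloud(f).reshape(-1,3); P=P[(P[:,2]>.165)&(P[:,2]<.25)&(P[:,0]>.5)&(P[:,0]<.79)&(P[:,1]>-.4)&(P[:,1]<-.1)]
    v=P[:,:2]@y
    for c in(.3,.36,.42):
        k=abs(v-c)<.025; print(n,c,'y mid',np.round([np.percentile(v[k],3),np.percentile(v[k],97)],4),'x',np.round(np.percentile(P[k][:,:2]@x,[3,50,97]),4))
X,Y=.569,.239
out=[]
for f,(c0,r0) in((T,(325,135)),(S,(120,105))):
    s=8; i=cv2.resize(f['img'][r0:r0+75,c0:c0+50],None,fx=s,fy=s,interpolation=cv2.INTER_CUBIC)[:,:,::-1].copy()
    def w(dx,dy,z): return [*((X+dx)*x+(Y+dy)*y),z]
    L=[]
    for sy in(-9,9,-16,16): L.append((w(-.03,sy/1000,.14),w(.036,sy/1000,.14)))
    L.append((w(.036,-.03,.145),w(.036,.2,.145)))
    for p,q in L:
        u=((proj(f,[p,q])-[c0,r0]+.5)*s).astype(int); cv2.line(i,tuple(map(int,u[0])),tuple(map(int,u[1])),(0,0,255),1)
    out.append(i)
cv2.imwrite('pics/hook.png',np.hstack(out))
```

```text
seat marks [0.57276758] [0.24403046] [0.58228464] [0.22474934]
top 0.3 y mid [0.2852 0.311 ] x [0.5582 0.5665 0.5822]
top 0.36 y mid [0.3436 0.373 ] x [0.5577 0.5655 0.5847]
top 0.42 y mid [0.4038 0.431 ] x [0.5595 0.5686 0.5859]
scene 0.3 y mid [0.2915 0.3132] x [0.558 0.566 0.579]
scene 0.36 y mid [0.351  0.3757] x [0.5583 0.5665 0.5836]
scene 0.42 y mid [0.4085 0.4346] x [0.5602 0.5695 0.5851]
```

View pics/hook.png

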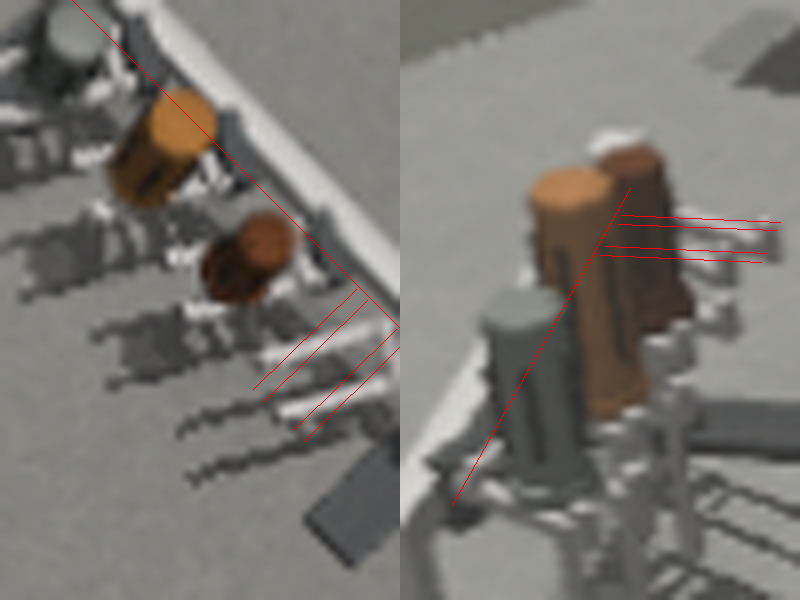

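Run:
```python
from h import *
T=dict(np.load('top0.npz'));S=dict(np.load('scene0.npz'))
a=np.radians(-48.3); x=np.array([np.cos(a),np.sin(a)]); y=np.array([-x[1],x[0]])
G=[]
for n,f in(('top',T),('scene',S)):
    P=cloud(f).reshape(-1,3); P=P[(P[:,2]>.128)&(P[:,2]<.156)&(P[:,0]>.5)&(P[:,0]<.65)&(P[:,1]>-.37)&(P[:,1]<-.2)]
    q=np.c_[P[:,:2]@x,P[:,:2]@y]; k=(q[:,1]<.285)&(q[:,0]>.52)
    img=np.full((360,400,3),255,np.uint8)
    for (u,v),z in zip(q[k],P[k][:,2]):
        cv2.circle(img,(int((u-.52)*3000),int((v-.17)*3000)),3,(0,0,255) if z>.145 else (0,0,0) if z>.136 else (200,150,0),-1)
    for g in range(0,13): cv2.putText(img,str(round(.17+g*.01,2)),(365,int(g*30)+4),0,.3,(0,120,0)); cv2.putText(img,str(round(.52+g*.01,2)),(int(g*30)-8,352),0,.3,(0,120,0))
    G.append(img)
cv2.imwrite('pics/cl.png',np.hstack(G))
```

```text
(no output)
```

View pics/cl.png

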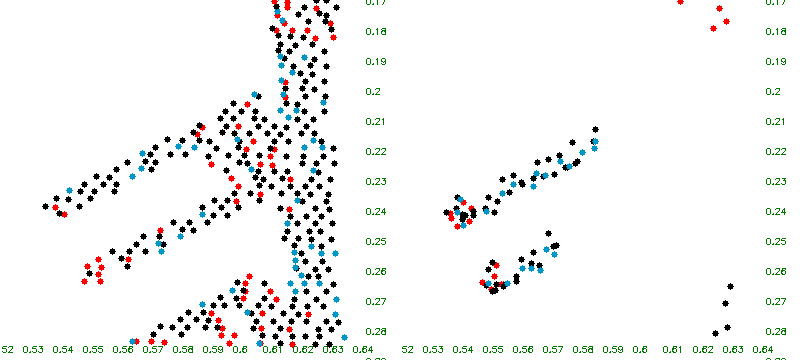

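The overlay shows the hooks splayed about 27° from the rail normal, so the free seat is near (0.557, -0.266) and the hook axis lies along (0.245, -0.97). Going to the key now.

```bash
python3 -m inch '{"offset":[[1,0,0],[1,0,0],[1,0,0],[1,0,0],[1,0,0],[1,0,0],[1,0,0],[1,-0.6,0],[1,-1,0],[1,-1,0]],"rot":[[0,0,0.5],[0,0,0.5],[0,0,0.5],[0,0,0],[0,0,0],[0,0,0],[0,0,0],[0,0,0],[0,0,0],[0,0,0]]}' 60 | sed -n 1,3p
python3 -m inch '{"offset":[[0.6,-1,0],[0.6,-1,0],[0.6,-1,0],[0.6,-1,0],[0.6,-1,0],[0.6,-1,0],[0.6,-1,0],[0.6,-1,0],[0.6,-1,0],[0.6,-1,0]],"rot":[[0,0,0],[0,0,0],[0,0,0],[0,0,0],[0,0,0],[0,0,0],[0,0,0],[0,0,0],[0,0,0],[0,0,0]]}' | sed -n 1,3p
```

```text
t: 3.3
position: [0.4504, -0.2126, 0.3375]
orientation: [[0.971, 0.239, 0.0], [0.239, -0.971, 0.0], [0.0, 0.0, -1.0]]
t: 4.3
position: [0.5528, 0.1219, 0.3377]
orientation: [[0.971, 0.24, 0.0], [0.24, -0.971, -0.0], [0.0, 0.0, -1.0]]
```

```bash
python3 -m inch '{"offset":[[0.35,-0.92,0],[0.35,-0.92,0],[0.35,-0.92,0],[0.35,-0.92,0],[0.35,-0.92,0],[0.35,-0.92,0],[0,0,0],[0,0,0],[0,0,0]],"rot":[[0,0,0],[0,0,0],[0,0,0],[0,0,0],[0,0,0],[0,0,0],[0,0,0],[0,0,0],[0,0,0]]}' | sed -n 1,3p
python3 - <<'E'
from bench import *
from h import *
f=grab_frame('top');g=grab_frame('scene'); p=read_state()['position']
out=[]
for i,z in((f,.245),(g,.245)):
    u=proj(i,[[*p[:2],.245],[.575,.297,.245]]).astype(int); im=i['img'][:,:,::-1].copy()
    c=u[0]; im=cv2.resize(im[c[1]-40:c[1]+40,c[0]-40:c[0]+40],None,fx=5,fy=5,interpolation=cv2.INTER_CUBIC)
    out.append(im); print(u)
cv2.imwrite('pics/key.png',np.hstack(out))
E
```

```text
t: 5.2
position: [0.5743, 0.2954, 0.3376]
orientation: [[0.971, 0.239, 0.0], [0.239, -0.971, -0.001], [0.0, 0.001, -1.0]]
[[202 174]
 [202 174]]
[[282 187]
 [283 188]]
```

View pics/key.png

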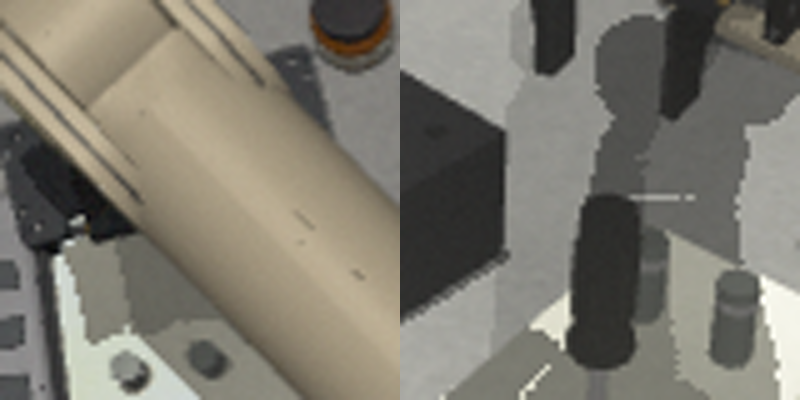

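The scene crop shows the fingers straddling the key (handle at 610, fingers at 553 and 690). Next: descend, grip and lift 60 mm.

```bash
python3 -m inch '{"offset":[[0,0,0.9],[0,0,0.9],[0,0,0.9],[0,0,0.85],[0,0,0],[0,0,0]],"rot":[[0,0,0],[0,0,0],[0,0,0],[0,0,0],[0,0,0],[0,0,0]]}' | sed -n '1,2p;4,9p'
python3 -m inch '{"offset":[[0,0,0],[0,0,0],[0,0,0],[0,0,0],[0,0,0],[0,0,0]],"rot":[[0,0,0],[0,0,0],[0,0,0],[0,0,0],[0,0,0],[0,0,0]]}' 0 40 | sed -n '1,2p;4,9p'
```

```text
t: 5.9
position: [0.5742, 0.2959, 0.2319]
contact_force: [-0.3, 0.1, 0.7]
finger_gap: 0.0525
finger_force: 0.0
t: 6.5
position: [0.5741, 0.2967, 0.2316]
contact_force: [0.1, -1.3, 3.5]
finger_gap: 0.0271
finger_force: 40.0
```

```bash
python3 -m inch '{"offset":[[0,0,-0.6],[0,0,-0.9],[0,0,-1],[0,0,-1],[0,0,-1],[0,0.7,0],[0,1,0],[0,1,0],[-0.3,1,0],[-0.7,1,0]],"rot":[[0,0,0],[0,0,0],[0,0,0],[0,0,0],[0,0,0],[0,0,0],[0,0,0],[0,0,0],[0,0,0],[0,0,0]]}' | sed -n '1,2p;4,9p'
python3 -m inch '{"offset":[[-0.8,1,0],[-0.8,1,0],[-0.8,1,0],[-0.8,1,0],[-0.5,1,0],[-0.2,1,0],[0,1,0],[0,1,0],[0,0.6,0],[0,0,0]],"rot":[[0,0,0],[0,0,0],[0,0,0],[0,0,0],[0,0,0],[0,0,0],[0,0,0],[0,0,0],[0,0,0],[0,0,0]]}' | sed -n '1,9p'
```

```text
t: 7.5
position: [0.579, 0.1511, 0.3649]
contact_force: [-0.4, -0.3, -0.7]
finger_gap: 0.0273
finger_force: 40.0
t: 8.5
position: [0.5269, -0.1286, 0.3652]
orientation: [[0.972, 0.236, -0.001], [0.236, -0.972, 0.0], [-0.001, -0.001, -1.0]]
contact_force: [0.2, -0.3, -0.9]
finger_gap: 0.0272
finger_force: 40.0
```

```bash
python3 -m inch '{"offset":[[-0.1,0.8,0],[0,1,0],[0,1,0],[0,1,0],[0,0.87,0],[0,0,0],[0,0,0],[0,0,0]],"rot":[[0,0,0],[0,0,0],[0,0,0],[0,0,0],[0,0,0],[0,0,0],[0,0,0],[0,0,0]]}' | sed -n '1,9p'
cat >> h.py <<'E'
def crop(f,u,r,s,lines=()):
    c0,r0=int(max(u[0]-r,0)),int(max(u[1]-r,0)); i=cv2.resize(f['img'][r0:r0+2*r,c0:c0+2*r],None,fx=s,fy=s,interpolation=cv2.INTER_CUBIC)[:,:,::-1].copy()
    for p,q in lines:
        a=((proj(f,[p,q])-[c0,r0]+.5)*s).astype(int).tolist(); cv2.line(i,tuple(a[0]),tuple(a[1]),(0,0,255),1)
    return i
E
python3 - <<'E'
from bench import *
from h import *
f=grab_frame('top');g=grab_frame('scene'); p=read_state()['position']
x,y=np.array([.245,-.97]),np.array([.97,.245]); s=np.array([.557,-.2655])
L=[((*(s-.03*x+d*y),.14),(*(s+.03*x+d*y),.14)) for d in(-.009,.009)]
L+=[((*p[:2],.20),(*p[:2],.29))]
cv2.imwrite('pics/hang.png',np.hstack([crop(i,proj(i,[[*s,.16]])[0],35,5.5,L) for i in(f,g)]))
E
```

```text
t: 9.3
position: [0.558, -0.2608, 0.3663]
orientation: [[0.97, 0.242, 0.0], [0.242, -0.97, 0.001], [0.001, -0.0, -1.0]]
contact_force: [-0.0, 1.1, -1.0]
finger_gap: 0.0269
finger_force: 40.0
```

View pics/hang.png

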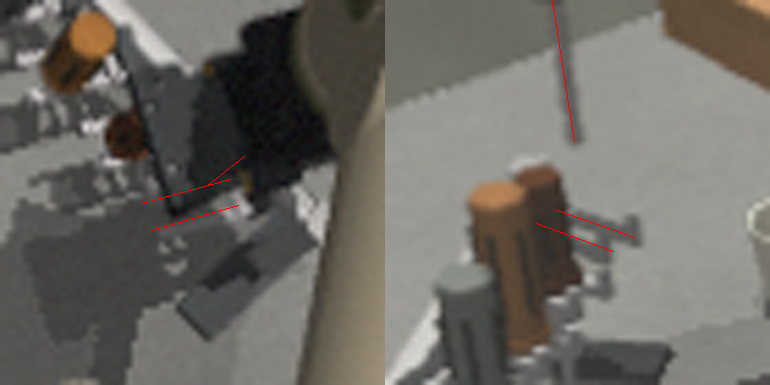

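Run:
```python
from h import *
S=dict(np.load('scene0.npz'));T=dict(np.load('top0.npz'))
a=np.radians(-48.3); x=np.array([np.cos(a),np.sin(a)]); y=np.array([-x[1],x[0]])
def W(u,v,z): return [*(u*x+v*y),z]
for n,f in(('scene',S),('top',T)):
    P=proj(f,[W(.539,.241,.145),W(.550,.2645,.145),[.557,-.2655,.14],[.557,-.2655,.16]]); print(n,np.round(P,1))
    c=np.floor(P[3]-35); print(' crop px',np.round((P-c)*5.5+[385 if n=='scene' else 0,0]))
C=cloud(S)
for v in range(118,150):
    r=C[v,148:172]; print(v,' '.join('%3d'%(z*1000) if z>.1 and z<.3 else ' . ' for z in r[:,2]))
i=S['img'][118:150,148:172]
```

```text
scene [[165.6 133.7]
 [160.4 137.3]
 [156.9 134.4]
 [156.1 129. ]]
 crop px [[630. 224.]
 [602. 244.]
 [582. 228.]
 [578. 198.]]
top [[359.3 185.8]
 [356.8 178.9]
 [365.2 180.7]
 [366.5 179.7]]
 crop px [[156. 230.]
 [142. 192.]
 [188. 202.]
 [195. 196.]]
118  .   .   .   .   .   .   .   .   .   .   .   .   .   .   .   .   .   .   .   .   .   .   .   . 
119  .   .   .   .   .   .   .   .   .   .   .   .   .   .   .   .   .   .   .   .   .   .   .   . 
120  .   .   .   .   .   .   .   .   .   .   .   .   .   .   .   .   .   .   .   .   .   .   .   . 
121  .   .   .   .   .   .   .   .   .   .   .   .   .   .   .   .   .   .   .   .   .   .   .   . 
122 144 146  .   .   .   .   .   .   .   .   .   .   .   .   .   .   .   .   .   .   .   .   .   . 
123 210 208 210 210  .   .   .   .   .   .   .   .   .   .   .   .   .   .   .   .   .   .   .   . 
124 210 209 208 206 207  .   .   .   .   .   .   .   .   .   .   .   .   .   .   .   .   .   .   . 
125 210 209 209 211 207  .   .   .   .   .   .   .   .   .   .   .   .   .   .   .   .   .   .   . 
126 210 206 210 205 203  .   .   .   .   .  
[... 1654 characters left out ...]
 
143 177 175 149 149 148 148 147 147 143 139 141 148 147 147  .   .   .   .   .   .   .   .   .   . 
144 178 172 147 148 147 146 144 144 139 137 139 144 143 141  .   .   .   .   .   .   .   .   .   . 
145 177 168 144 145 145 144 150 150 131 135 138 138 143 137  .   .   .   .   .   .   .   .   .   . 
146 170 166 141 141 144 149 151 147  .  132 134 135 135 135  .   .   .   .   .   .   .   .   .   . 
147 169 165 141 140 138 139 145 145 142  .   .   .  133 130  .   .   .   .   .   .   .   .   .   . 
148 167 160 134 136 138 142 142 141 139  .   .   .   .   .   .   .   .   .   .   .   .   .   .   . 
149 163 157 133 132 134 137 139 140 135  .   .   .   .   .   .   .   .   .   .   .   .   .   .   .
```

```bash
python3 -m inch '{"offset":[[-0.07,0.14,0],[0,0,0],[0,0,0.8],[0,0,1],[0,0,0],[0,0,0]],"rot":[[0,0,0],[0,0,0],[0,0,0],[0,0,0],[0,0,0],[0,0,0]]}' | sed -n '1,9p'
python3 - <<'E'
from bench import *
from h import *
f=grab_frame('top');g=grab_frame('scene'); p=read_state()['position']
cv2.imwrite('pics/hang2.png',np.hstack([crop(i,proj(i,[[*p[:2],.16]])[0],30,6.5,[]) for i in(f,g)]))
E
```

```text
t: 10.0
position: [0.5565, -0.2674, 0.3126]
orientation: [[0.971, 0.24, -0.0], [0.24, -0.971, 0.0], [-0.0, -0.0, -1.0]]
contact_force: [-0.2, -0.1, -0.4]
finger_gap: 0.027
finger_force: 40.0
```

View pics/hang2.png

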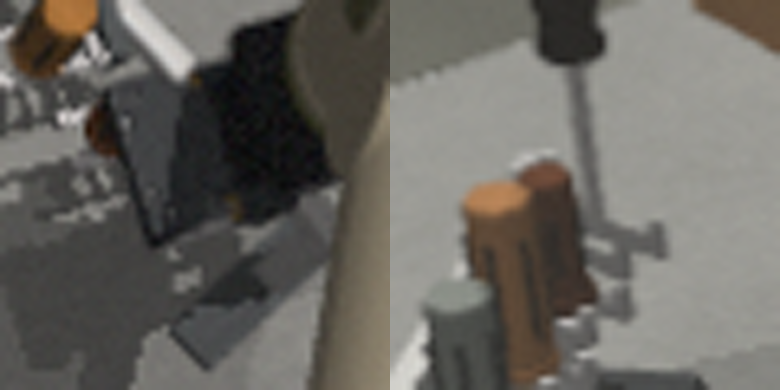

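The shaft tip at (600,235) lies between the two free prongs, so I'm lowering it home.

```bash
python3 -m inch '{"offset":[[0,0,0.6],[0,0,0.7],[0,0,0.7],[0,0,0.6],[0,0,0.4],[0,0,0],[0,0,0]],"rot":[[0,0,0],[0,0,0],[0,0,0],[0,0,0],[0,0,0],[0,0,0],[0,0,0]]}' | sed -n '1,9p'
```

```text
t: 10.8
position: [0.5571, -0.2675, 0.2233]
orientation: [[0.971, 0.24, 0.001], [0.24, -0.971, -0.001], [0.001, 0.001, -1.0]]
contact_force: [-0.0, 0.0, -1.0]
finger_gap: 0.0269
finger_force: 40.0
```

```bash
python3 -m inch '{"offset":[[0,0,0.25],[0,0,0.13],[0,0,0],[0,0,0]],"rot":[[0,0,0],[0,0,0],[0,0,0],[0,0,0]]}' | sed -n '1,9p'
python3 -m inch '{"offset":[[0,0,0],[0,0,0],[0,0,0],[0,0,0],[0,0,0]],"rot":[[0,0,0],[0,0,0],[0,0,0],[0,0,0],[0,0,0]]}' 52| sed -n '1,2p;4,9p'
```

```text
t: 11.2
position: [0.5571, -0.2675, 0.2115]
orientation: [[0.971, 0.24, 0.002], [0.24, -0.971, -0.001], [0.001, 0.001, -1.0]]
contact_force: [1.0, -0.2, 4.5]
finger_gap: 0.027
finger_force: 40.0
t: 11.7
position: [0.5565, -0.2674, 0.2105]
contact_force: [0.0, 0.3, 0.2]
finger_gap: 0.0446
finger_force: 0.0
```

```bash
python3 -m inch '{"offset":[[0,0,-0.7],[0,0,-1],[0,0,-1],[0,0,-1],[0,0,-0.5],[0,-1,0],[0,-1,0],[0,-1,0],[0,-1,0],[0,-1,0]],"rot":[[0,0,0],[0,0,0],[0,0,0],[0,0,0],[0,0,0],[0,0,0],[0,0,0],[0,0,0],[0,0,0],[0,0,0]]}' | sed -n '1,2p;4,9p'
python3 -m inch '{"offset":[[0,-1,0],[0,-1,0],[0,-1,0],[0,-1,0],[0,-1,0],[0,-1,0],[0,0,0]],"rot":[[0,0,0],[0,0,0],[0,0,0],[0,0,0],[0,0,0],[0,0,0],[0,0,0]]}' 100 | sed -n '1,9p'
cat > bk.py <<'E'
from bench import *
from h import *
from scipy.optimize import least_squares
def rims(C,z0=.065,lim=None):
    "fit r=34 outer-rim circles to cloud points just below rim height"
    m=((C[:,:,2]>z0-.009)&(C[:,:,2]<z0+.004)&(C[:,:,0]>.3)&(C[:,:,0]<.9)&(C[:,:,1]<.2)&(C[:,:,1]>-.45)).astype(np.uint8)
    n,l,st,c=cv2.connectedComponentsWithStats(cv2.dilate(m,np.ones((3,3),np.uint8)))
    o=[]
    for i in range(1,n):
        P=C[(l==i)&(m>0)][:,:2]
        if len(P)<30 or np.ptp(P,0).max()>.09 or np.ptp(P,0).max()<.05: continue
        r=least_squares(lambda q:np.hypot(*(P-q).T)-.0322,P.mean(0),loss='soft_l1',f_scale=.002); o.append((np.round(r.x,4).tolist(),len(P),round(float(np.sqrt(np.mean(r.fun**2))),4)))
    return o
if __name__=='__main__':
    for n in('top','scene'):
        f=grab_frame(n); C=cloud(f); print(n,'bench',rims(C),'tray',rims(C,.069))
        if n=='scene': cv2.imwrite('pics/s1.png',cv2.resize(f['img'][100:300,100:360,::-1],None,fx=3,fy=3,interpolation=cv2.INTER_CUBIC))
E
python3 bk.py
```

```text
t: 12.7
position: [0.52, -0.1206, 0.3359]
contact_force: [1.2, 0.3, 0.8]
finger_gap: 0.0454
finger_force: 0.0
t: 13.4
position: [0.4763, 0.0573, 0.3365]
orientation: [[0.969, 0.246, 0.0], [0.246, -0.969, 0.0], [0.0, -0.0, -1.0]]
contact_force: [-0.6, -0.3, 1.0]
finger_gap: 0.0853
finger_force: 0.0
top bench [([0.4205, -0.2], 48, 0.0013), ([0.3782, -0.2975], 54, 0.0016)] tray [([0.4205, -0.1999], 38, 0.0012), ([0.3783, -0.2975], 40, 0.0015)]
scene bench [([0.3805, -0.2965], 92, 0.0024), ([0.422, -0.1994], 99, 0.0022), ([0.6553, 0.0172], 167, 0.0017), ([0.7796, -0.0412], 75, 0.0019)] tray [([0.3807, -0.2962], 60, 0.0025), ([0.4222, -0.199], 64, 0.0021), ([0.6554, 0.0173], 141, 0.0016), ([0.7796, -0.0411], 75, 0.002)]
```

View pics/s1.png

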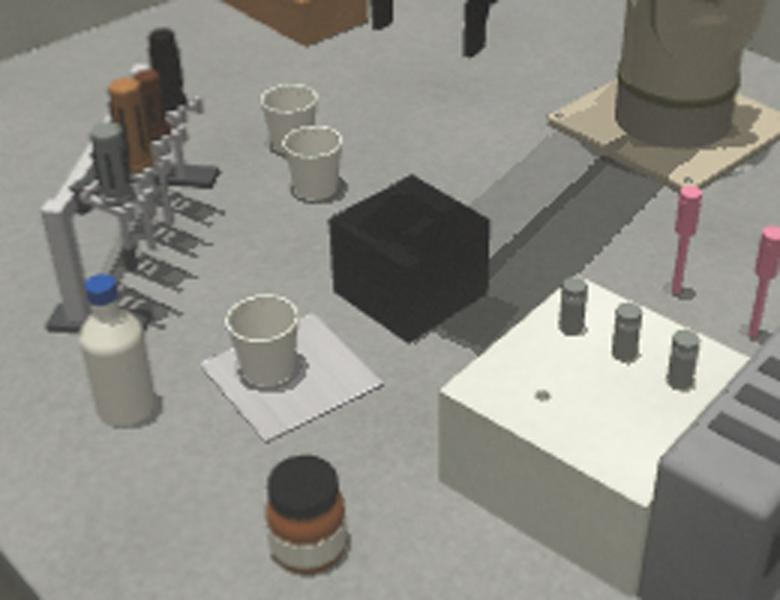

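Key hangs properly (165,65); the two loose beakers are upright at (290,118) and (312,162). Probes next, nearest first.

```bash
python3 -m inch '{"offset":[[0.31,-0.9,0],[0.31,-0.9,0],[0.31,-0.9,0],[0.31,-0.9,0],[0.31,-0.9,0],[0.31,-0.9,0],[0.31,-0.9,0],[0,0,0],[0,0,0],[0,0,0]],"rot":[[0,0,0],[0,0,0],[0,0,0],[0,0,0],[0,0,0],[0,0,0],[0,0,0],[0,0,0],[0,0,0],[0,0,0]]}' 46 | sed -n '1,3p'
cat > pr.py <<'E'
from bench import *
from h import *
# probe heads: fit vertical cylinder r=11 to cloud points z .125-.157 of both cameras where visible
from scipy.optimize import least_squares
A=[[.493,.2575],[.4875,.311],[.481,.366]]
for n in('scene','top'):
    f=grab_frame(n);C=cloud(f).reshape(-1,3)
    for a in A:
        k=(np.hypot(*(C[:,:2]-a).T)<.018)&(C[:,2]>.122)&(C[:,2]<.155); P=C[k][:,:2]
        if len(P)<12: continue
        r=least_squares(lambda q:np.hypot(*(P-q).T)-.011,P.mean(0)-0*np.array(a),loss='soft_l1',f_scale=.001); print(n,a,np.round(r.x,4),len(P),round(float(np.std(r.fun)),4))
E
python3 pr.py; python3 -c "
from h import *
for n in('top','scene'):
    f=dict(np.load(n+'0.npz')); C=cloud(f).reshape(-1,3)
    from scipy.optimize import least_squares
    for a in [[.493,.2575],[.4875,.311],[.481,.366]]:
        k=(np.hypot(*(C[:,:2]-a).T)<.018)&(C[:,2]>.122)&(C[:,2]<.155); P=C[k][:,:2]
        r=least_squares(lambda q:np.hypot(*(P-q).T)-.011,P.mean(0),loss='soft_l1',f_scale=.001); print(n,'0',np.round(r.x,4),len(P))
"
```

```text
t: 14.5
position: [0.496, 0.2504, 0.3362]
orientation: [[0.971, 0.238, -0.0], [0.238, -0.971, -0.001], [-0.001, 0.001, -1.0]]
scene [0.493, 0.2575] [0.4929 0.2561] 84 0.0012
scene [0.4875, 0.311] [0.4858 0.3113] 86 0.0011
scene [0.481, 0.366] [0.4789 0.3658] 93 0.001
top 0 [0.4935 0.2555] 15
top 0 [0.4861 0.3099] 13
top 0 [0.4801 0.3648] 14
scene 0 [0.4926 0.2563] 55
scene 0 [0.486 0.311] 89
scene 0 [0.479  0.3655] 87
```

```bash
python3 -m inch '{"offset":[[-0.05,-0.2,0],[0,0,0.9],[0,0,1],[0,0,1],[0,0,1],[0,0,1],[0,0,0.9],[0,0,0.5],[0,0,0],[0,0,0]],"rot":[[0,0,0],[0,0,0],[0,0,0],[0,0,0],[0,0,0],[0,0,0],[0,0,0],[0,0,0],[0,0,0],[0,0,0]]}' | sed -n '1,2p;4,9p'
python3 -m inch '{"offset":[[0,0,0],[0,0,0],[0,0,0],[0,0,0],[0,0,0],[0,0,0]],"rot":[[0,0,0],[0,0,0],[0,0,0],[0,0,0],[0,0,0],[0,0,0]]}' 0 30 | sed -n '1,2p;4,9p'
```

```text
t: 15.6
position: [0.4927, 0.2579, 0.1487]
contact_force: [0.5, 0.2, 1.1]
finger_gap: 0.0403
finger_force: 0.0
t: 16.2
position: [0.4928, 0.2576, 0.1483]
contact_force: [-0.6, -1.5, 7.0]
finger_gap: 0.021
finger_force: 30.0
```

```bash
python3 -m inch '{"offset":[[0,0,-0.6],[0,0,-1],[0,0,-1],[0,0,-1],[0,0,-1],[0,0.6,0],[-0.2,1,0],[-0.2,1,0],[-0.2,1,0],[-0.2,1,0]],"rot":[[0,0,0],[0,0,0],[0,0,0],[0,0,0],[0,0,0],[0,0,0],[0,0,0],[0,0,0],[0,0,0],[0,0,0]]}' | sed -n '1,2p;4,9p'
python3 -m inch '{"offset":[[-0.3,1,0],[-0.3,1,0],[-0.3,1,0],[-0.2,1,0],[0,0,0],[0,0,0],[0,0,0]],"rot":[[0,0,0],[0,0,0],[0,0,0],[0,0,0],[0,0,0],[0,0,0],[0,0,0]]}'  | sed -n '1,9p'
```

```text
t: 17.2
position: [0.502, 0.1167, 0.2855]
contact_force: [-0.6, -0.8, 0.0]
finger_gap: 0.0213
finger_force: 30.0
t: 17.9
position: [0.4989, -0.0054, 0.2856]
orientation: [[0.97, 0.241, -0.0], [0.241, -0.97, 0.0], [0.0, -0.0, -1.0]]
contact_force: [-0.0, -0.1, -0.5]
finger_gap: 0.0215
finger_force: 30.0
```

```bash
python3 -m inch '{"offset":[[0,0,0.6],[0,0,0.8],[0,0,0.6],[0,0,0],[0,0,0],[0,0,0]],"rot":[[0,0,0],[0,0,0],[0,0,0],[0,0,0],[0,0,0],[0,0,0]]}'  | sed -n '1,9p'
cat > stem.py <<'E'
import sys
from bench import *
from h import *
from scipy.optimize import least_squares
p=read_state()['position']; sh=p[2]-.0383; tip=sh-.08
H=np.array(eval(sys.argv[1]))
g=None
for n in('scene','top'):
    f=grab_frame(n); g=g or f; C=cloud(f).reshape(-1,3)
    k=(np.hypot(*(C[:,:2]-p[:2]).T)<.02)&(C[:,2]>tip+.004)&(C[:,2]<sh-.004); P=C[k]
    if len(P)<15: print(n,'few',len(P)); continue
    z=(P[:,2]-tip)/.08
    # axis: q + tilt*z
    r=least_squares(lambda q:np.hypot(*(P[:,:2]-q[:2]-np.outer(z,q[2:4])).T)-.005,[*P[:,:2].mean(0),0,0],loss='soft_l1',f_scale=.001)
    print(n,'stem tip',np.round(r.x[:2],4),'tilt/80mm',np.round(r.x[2:],4),len(P),'rms',round(float(np.std(r.fun)),4))
print('tcp',np.round(p,4),'tip z',round(tip,4))
L=[((*p[:2],tip),(*p[:2],sh)),((H[0]-.007,H[1],.095),(H[0]+.007,H[1],.095)),((H[0],H[1]-.007,.095),(H[0],H[1]+.007,.095))]
cv2.imwrite(sys.argv[2],crop(g,proj(g,[[*H,.12]])[0],30,10,L))
E
python3 stem.py '[.5002,-.0059]' pics/st1.png
```

```text
t: 18.5
position: [0.4995, -0.006, 0.2268]
orientation: [[0.971, 0.241, 0.002], [0.241, -0.971, -0.0], [0.002, 0.0, -1.0]]
contact_force: [-0.3, -0.2, -0.9]
finger_gap: 0.0213
finger_force: 30.0
scene stem tip [ 0.4995 -0.0048] tilt/80mm [ 0.0006 -0.001 ] 67 rms 0.0014
top few 0
tcp [ 0.4995 -0.006   0.2268] tip z 0.1085
```

View pics/st1.png

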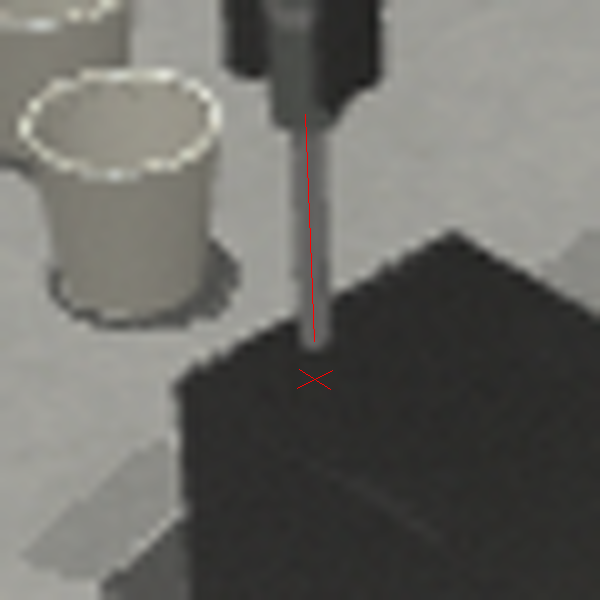

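```bash
python3 -m inch '{"offset":[[0.02,0.02,0.3],[0,0,0.3],[0,0,0.2],[0,0,0]],"rot":[[0,0,0],[0,0,0],[0,0,0],[0,0,0]]}'  | sed -n '1,2p;4,9p'
```

```text
t: 19.0
position: [0.499, -0.0071, 0.2003]
contact_force: [0.6, 0.5, 0.2]
finger_gap: 0.0209
finger_force: 30.0
```

```bash
python3 -m inch '{"offset":[[0,0,0.5],[0,0,0.6],[0,0,0.6],[0,0,0.45],[0,0,0],[0,0,0]],"rot":[[0,0,0],[0,0,0],[0,0,0],[0,0,0],[0,0,0],[0,0,0]]}'  | sed -n '1,2p;4,9p'
python3 -m inch '{"offset":[[0,0,0],[0,0,0],[0,0,0],[0,0,0]],"rot":[[0,0,0],[0,0,0],[0,0,0],[0,0,0]]}' 46  | sed -n '1,2p;4,9p'
```

```text
t: 19.6
position: [0.4998, -0.0069, 0.1372]
contact_force: [1.2, 0.3, -0.4]
finger_gap: 0.0213
finger_force: 30.0
t: 20.0
position: [0.4999, -0.0071, 0.1375]
contact_force: [0.5, -0.2, 0.7]
finger_gap: 0.0384
finger_force: 0.0
```

```bash
python3 -m inch '{"offset":[[0,0,-0.6],[0,0,-1],[0,0,-1],[0,0,-1],[0,0,-1],[0,-0.6,0],[0.2,-1,0],[0.2,-1,0],[0.2,-1,0],[0.2,-1,0]],"rot":[[0,0,0],[0,0,0],[0,0,0],[0,0,0],[0,0,0],[0,0,0],[0,0,0],[0,0,0],[0,0,0],[0,0,0]]}' | sed -n '1,2p;4,9p'
python3 -m inch '{"offset":[[0.25,-1,0],[0.25,-1,0],[0.25,-1,0],[0.25,-1,0],[0.25,-1,0],[0.1,-0.8,0],[0,0,0],[0,0,0],[0,0,0]],"rot":[[0,0,0],[0,0,0],[0,0,0],[0,0,0],[0,0,0],[0,0,0],[0,0,0],[0,0,0],[0,0,0]]}'  | sed -n '1,9p'
python3 - <<'E'
from bench import *
from h import *
f=grab_frame('scene'); C=cloud(f).reshape(-1,3)
k=(np.hypot(*(C[:,:2]-[.5,-.006]).T)<.02)&(C[:,2]>.1)&(C[:,2]<.2); print('seated head ztop',np.percentile(C[k][:,2],[50,95,99]),C[k][:,:2].mean(0))
E
```

```text
t: 21.0
position: [0.4897, 0.1338, 0.2754]
contact_force: [0.5, -0.7, 0.5]
finger_gap: 0.0402
finger_force: 0.0
t: 21.9
position: [0.488, 0.3102, 0.2751]
orientation: [[0.971, 0.239, 0.0], [0.239, -0.971, -0.001], [0.0, 0.001, -1.0]]
contact_force: [0.6, -0.6, 0.3]
finger_gap: 0.0397
finger_force: 0.0
seated head ztop [0.12817868 0.14518773 0.1457569 ] [ 0.50460682 -0.00080055]
```

Probe 1 is home (head top at 0.145). Taking the second one.

```bash
python3 -m inch '{"offset":[[-0.06,-0.03,0],[0,0,0.9],[0,0,1],[0,0,1],[0,0,0.9],[0,0,0.44],[0,0,0],[0,0,0]],"rot":[[0,0,0],[0,0,0],[0,0,0],[0,0,0],[0,0,0],[0,0,0],[0,0,0],[0,0,0]]}' | sed -n '1,2p;4,9p'
python3 -m inch '{"offset":[[0,0,0],[0,0,0],[0,0,0],[0,0,0],[0,0,0],[0,0,0]],"rot":[[0,0,0],[0,0,0],[0,0,0],[0,0,0],[0,0,0],[0,0,0]]}' 0 30 | sed -n '1,2p;4,9p'
```

```text
t: 22.75
position: [0.4859, 0.312, 0.1491]
contact_force: [-0.1, 0.6, 0.8]
finger_gap: 0.0398
finger_force: 0.0
t: 23.35
position: [0.4858, 0.3119, 0.1485]
contact_force: [-0.4, -1.2, 5.5]
finger_gap: 0.0213
finger_force: 30.0
```

```bash
python3 -m inch '{"offset":[[0,0,-0.6],[0,0,-1],[0,0,-1],[0,0,-1],[0,0,-1],[0,0.6,0],[-0.3,1,0],[-0.4,1,0],[-0.4,1,0],[-0.4,1,0]],"rot":[[0,0,0],[0,0,0],[0,0,0],[0,0,0],[0,0,0],[0,0,0],[0,0,0],[0,0,0],[0,0,0],[0,0,0]]}' | sed -n '1,2p;4,9p'
python3 -m inch '{"offset":[[-0.4,1,0],[-0.4,1,0],[-0.4,1,0],[-0.4,1,0],[-0.4,0.9,0],[-0.35,0.5,0],[0,0,0],[0,0,0],[0,0,0]],"rot":[[0,0,0],[0,0,0],[0,0,0],[0,0,0],[0,0,0],[0,0,0],[0,0,0],[0,0,0],[0,0,0]]}'  | sed -n '1,9p'
```

```text
t: 24.35
position: [0.4744, 0.1658, 0.2856]
contact_force: [0.1, -0.8, -0.7]
finger_gap: 0.0209
finger_force: 30.0
t: 25.25
position: [0.4455, -0.006, 0.2859]
orientation: [[0.97, 0.242, 0.0], [0.242, -0.97, 0.0], [0.0, -0.0, -1.0]]
contact_force: [-0.5, 0.2, -1.4]
finger_gap: 0.0214
finger_force: 30.0
```

```bash
python3 -m inch '{"offset":[[0,0,0.6],[0,0,0.8],[0,0,0.5],[0,0,0],[0,0,0],[0,0,0]],"rot":[[0,0,0],[0,0,0],[0,0,0],[0,0,0],[0,0,0],[0,0,0]]}'  | sed -n '1,9p'
python3 stem.py '[.4452,-.0067]' pics/st2.png
```

```text
t: 25.85
position: [0.4459, -0.0068, 0.2299]
orientation: [[0.971, 0.241, 0.001], [0.241, -0.971, -0.0], [0.001, 0.0, -1.0]]
contact_force: [0.5, -0.3, 0.3]
finger_gap: 0.0211
finger_force: 30.0
scene stem tip [ 0.4456 -0.0061] tilt/80mm [0.0003 0.0019] 58 rms 0.0016
top few 0
tcp [ 0.4459 -0.0068  0.2299] tip z 0.1116
```

```bash
python3 -m inch '{"offset":[[0,0,0.3],[0,0,0.3],[0,0,0.3],[0,0,0]],"rot":[[0,0,0],[0,0,0],[0,0,0],[0,0,0]]}'  | sed -n '1,2p;4,9p'
```

```text
t: 26.35
position: [0.4444, -0.0072, 0.2003]
contact_force: [-0.1, 0.2, -1.0]
finger_gap: 0.0209
finger_force: 30.0
```

```bash
python3 -m inch '{"offset":[[0,0,0.5],[0,0,0.6],[0,0,0.6],[0,0,0.42],[0,0,0],[0,0,0]],"rot":[[0,0,0],[0,0,0],[0,0,0],[0,0,0],[0,0,0],[0,0,0]]}'  | sed -n '1,2p;4,9p'
python3 -m inch '{"offset":[[0,0,0],[0,0,0],[0,0,0],[0,0,0]],"rot":[[0,0,0],[0,0,0],[0,0,0],[0,0,0]]}' 46  | sed -n '1,2p;4,9p'
```

```text
t: 26.95
position: [0.4455, -0.0071, 0.1387]
contact_force: [0.8, -0.0, -0.6]
finger_gap: 0.021
finger_force: 30.0
t: 27.35
position: [0.4455, -0.0073, 0.1387]
contact_force: [-0.2, 0.5, -0.1]
finger_gap: 0.0386
finger_force: 0.0
```

```bash
python3 -m inch '{"offset":[[0,0,-0.6],[0,0,-1],[0,0,-1],[0,0,-1],[0,0,-1],[0.1,-0.8,0],[0.3,-1,0],[0.35,-1,0],[0.35,-1,0],[0.35,-1,0]],"rot":[[0,0,0],[0,0,0],[0,0,0],[0,0,0],[0,0,0],[0,0,0],[0,0,0],[0,0,0],[0,0,0],[0,0,0]]}' | sed -n '1,2p;4,9p'
python3 -m inch '{"offset":[[0.4,-1,0],[0.4,-1,0],[0.4,-1,0],[0.4,-1,0],[0.4,-1,0],[0.4,-1,0],[0.2,-1,0],[0,0,0],[0,0,0],[0,0,0]],"rot":[[0,0,0],[0,0,0],[0,0,0],[0,0,0],[0,0,0],[0,0,0],[0,0,0],[0,0,0],[0,0,0],[0,0,0]]}'  | sed -n '1,9p'
```

```text
t: 28.35
position: [0.453, 0.1442, 0.2766]
contact_force: [0.1, -0.6, -0.7]
finger_gap: 0.0401
finger_force: 0.0
t: 29.35
position: [0.4788, 0.3647, 0.2763]
orientation: [[0.971, 0.239, 0.0], [0.239, -0.971, -0.001], [0.0, 0.001, -1.0]]
contact_force: [-0.4, -0.7, -0.7]
finger_gap: 0.0399
finger_force: 0.0
```

```bash
python3 -m inch '{"offset":[[0,0,0.5],[0,0,0.9],[0,0,1],[0,0,1],[0,0,0.5],[0,0,0.37],[0,0,0],[0,0,0]],"rot":[[0,0,0],[0,0,0],[0,0,0],[0,0,0],[0,0,0],[0,0,0],[0,0,0],[0,0,0]]}' | sed -n '1,2p;4,9p'
python3 -m inch '{"offset":[[0,0,0],[0,0,0],[0,0,0],[0,0,0],[0,0,0],[0,0,0]],"rot":[[0,0,0],[0,0,0],[0,0,0],[0,0,0],[0,0,0],[0,0,0]]}' 0 30 | sed -n '1,2p;4,9p'
```

```text
t: 30.15
position: [0.4787, 0.366, 0.1492]
contact_force: [0.3, 0.0, -0.4]
finger_gap: 0.0397
finger_force: 0.0
t: 30.75
position: [0.4785, 0.3658, 0.1487]
contact_force: [1.2, -1.4, 5.4]
finger_gap: 0.0216
finger_force: 30.0
```

```bash
python3 -m inch '{"offset":[[0,0,-0.6],[0,0,-1],[0,0,-1],[0,0,-1],[0,0,-1],[0,0.6,0],[-0.2,1,0],[-0.2,1,0],[-0.2,1,0],[-0.2,1,0]],"rot":[[0,0,0],[0,0,0],[0,0,0],[0,0,0],[0,0,0],[0,0,0],[0,0,0],[0,0,0],[0,0,0],[0,0,0]]}' | sed -n '1,2p;4,9p'
python3 -m inch '{"offset":[[-0.2,1,0],[-0.2,1,0],[-0.2,1,0],[-0.2,1,0],[-0.2,1,0],[0,0.8,0],[0,0,0],[0,0,0],[0,0,0]],"rot":[[0,0,0],[0,0,0],[0,0,0],[0,0,0],[0,0,0],[0,0,0],[0,0,0],[0,0,0],[0,0,0]]}'  | sed -n '1,9p'
```

```text
t: 31.75
position: [0.4878, 0.225, 0.287]
contact_force: [0.9, -0.9, -1.0]
finger_gap: 0.0214
finger_force: 30.0
t: 32.65
position: [0.5005, 0.0512, 0.2867]
orientation: [[0.97, 0.242, 0.0], [0.242, -0.97, 0.0], [0.0, -0.0, -1.0]]
contact_force: [0.7, 0.1, -0.2]
finger_gap: 0.0211
finger_force: 30.0
```

```bash
python3 -m inch '{"offset":[[-0.04,0.04,0.6],[0,0,0.8],[0,0,0.5],[0,0,0],[0,0,0],[0,0,0]],"rot":[[0,0,0],[0,0,0],[0,0,0],[0,0,0],[0,0,0],[0,0,0]]}'  | sed -n '1,9p'
python3 stem.py '[.4994,.0491]' pics/st3.png
```

```text
t: 33.25
position: [0.5004, 0.0488, 0.2303]
orientation: [[0.971, 0.24, 0.001], [0.24, -0.971, 0.0], [0.001, 0.0, -1.0]]
contact_force: [-0.6, -0.1, -1.2]
finger_gap: 0.0214
finger_force: 30.0
scene stem tip [0.5008 0.049 ] tilt/80mm [0.0008 0.0002] 72 rms 0.0015
top few 0
tcp [0.5004 0.0488 0.2303] tip z 0.112
```

```bash
python3 -m inch '{"offset":[[-0.03,-0.03,0],[0,0,0.3],[0,0,0.3],[0,0,0.3],[0,0,0]],"rot":[[0,0,0],[0,0,0],[0,0,0],[0,0,0],[0,0,0]]}'  | sed -n '1,2p;4,9p'
```

```text
t: 33.85
position: [0.4979, 0.0488, 0.2005]
contact_force: [0.1, 0.5, -1.2]
finger_gap: 0.0215
finger_force: 30.0
```

```bash
python3 -m inch '{"offset":[[0,0,0.5],[0,0,0.6],[0,0,0.6],[0,0,0.42],[0,0,0],[0,0,0]],"rot":[[0,0,0],[0,0,0],[0,0,0],[0,0,0],[0,0,0],[0,0,0]]}'  | sed -n '1,2p;4,9p'
python3 -m inch '{"offset":[[0,0,0],[0,0,0],[0,0,0],[0,0,0]],"rot":[[0,0,0],[0,0,0],[0,0,0],[0,0,0]]}' 46  | sed -n '1,2p;4,9p'
```

```text
t: 34.45
position: [0.4989, 0.0492, 0.1388]
contact_force: [0.0, -0.1, -1.0]
finger_gap: 0.0219
finger_force: 30.0
t: 34.85
position: [0.499, 0.049, 0.139]
contact_force: [0.2, 0.1, -0.4]
finger_gap: 0.0382
finger_force: 0.0
```

```bash
python3 -m inch '{"offset":[[0,0,-0.6],[0,0,-1],[0,0,-1],[0,0,-1],[0,0,-1],[0,0,-1],[0,0,0],[0,0,0]],"rot":[[0,0,0],[0,0,0],[0,0,0],[0,0,0],[0,0,0],[0,0,0],[0,0,0],[0,0,0]]}' 100 | sed -n '1,2p;4,9p'
python3 bk.py
python3 - <<'E'
from bench import *
from h import *
f=grab_frame('scene'); C=cloud(f).reshape(-1,3)
for h in([.5,-.006],[.4452,-.0067],[.4994,.0491]):
    k=(np.hypot(*(C[:,:2]-h).T)<.02)&(C[:,2]>.1)&(C[:,2]<.2); print('head ztop',np.percentile(C[k][:,2],[50,95,99]))
E
```

```text
t: 35.65
position: [0.499, 0.049, 0.3069]
contact_force: [0.5, 0.3, -1.2]
finger_gap: 0.086
finger_force: 0.0
top bench [([0.4198, -0.1998], 42, 0.0014), ([0.3782, -0.297], 51, 0.0018)] tray [([0.4201, -0.1997], 42, 0.0013), ([0.3782, -0.2972], 39, 0.0018)]
scene bench [([0.6557, 0.0172], 175, 0.0016), ([0.7796, -0.0413], 69, 0.0019)] tray [([0.3813, -0.2962], 60, 0.0025), ([0.4222, -0.1996], 67, 0.0019), ([0.6557, 0.0173], 140, 0.0015), ([0.78, -0.0415], 76, 0.0019)]
head ztop [0.12770713 0.14542519 0.14642673]
head ztop [0.12936454 0.14534356 0.14618281]
head ztop [0.1287058  0.14532028 0.14626195]
```

```bash
python3 -m inch '{"offset":[[-0.56,0.9,0],[-0.56,0.95,0],[-0.56,0.95,0],[-0.56,0.95,0],[-0.56,0.95,0],[-0.56,0.95,0],[-0.56,0.95,0],[-0.56,0.85,0],[0,0,0],[0,0,0]],"rot":[[0,0,0],[0,0,0],[0,0,0],[0,0,0],[0,0,0],[0,0,0],[0,0,0],[0,0,0],[0,0,0],[0,0,0]]}' | sed -n '1,2p;4,9p'
python3 -m inch '{"offset":[[0,0,0.8],[0,0,1],[0,0,1],[0,0,1],[0,0,1],[0,0,0],[0,0,0]],"rot":[[0,0,0],[0,0,0],[0,0,0],[0,0,0],[0,0,0],[0,0,0],[0,0,0]]}' | sed -n '1,9p'
```

```text
t: 36.8
position: [0.4216, -0.2002, 0.3058]
contact_force: [0.3, -0.5, 0.3]
finger_gap: 0.0871
finger_force: 0.0
t: 37.5
position: [0.4224, -0.1992, 0.1631]
orientation: [[0.97, 0.242, -0.0], [0.242, -0.97, 0.001], [-0.0, -0.001, -1.0]]
contact_force: [0.2, -0.4, 0.6]
finger_gap: 0.0871
finger_force: 0.0
```

Down 95 mm more and grip lightly.

```bash
python3 -m inch '{"offset":[[0,0,0.8],[0,0,1],[0,0,0.9],[0,0,0.45],[0,0,0],[0,0,0]],"rot":[[0,0,0],[0,0,0],[0,0,0],[0,0,0],[0,0,0],[0,0,0]]}' | sed -n '1,2p;4,9p'
python3 -m inch '{"offset":[[0,0,0],[0,0,0],[0,0,0],[0,0,0],[0,0,0],[0,0,0]],"rot":[[0,0,0],[0,0,0],[0,0,0],[0,0,0],[0,0,0],[0,0,0]]}' 0 12 | sed -n '1,2p;4,9p'
```

```text
t: 38.1
position: [0.423, -0.2005, 0.0696]
contact_force: [0.0, -0.2, 0.1]
finger_gap: 0.087
finger_force: 0.0
t: 38.7
position: [0.4224, -0.2006, 0.0687]
contact_force: [-0.3, -0.9, 6.3]
finger_gap: 0.066
finger_force: 11.9
```

```bash
python3 -m inch '{"offset":[[0,0,-0.4],[0,0,-0.7],[0,0,-0.8],[0,0,-0.8],[0,0,-0.8],[0,0,-0.8],[0,0,-0.7],[0,0,0],[0.5,-0.3,0],[0.8,-0.45,0]],"rot":[[0,0,0],[0,0,0],[0,0,0],[0,0,0],[0,0,0],[0,0,0],[0,0,0],[0,0,0],[0,0,0],[0,0,0]]}' | sed -n '1,2p;4,9p'
python3 -m inch '{"offset":[[0.9,-0.5,0],[0.9,-0.5,0],[0.9,-0.5,0],[0.9,-0.5,0],[0.9,-0.5,0],[0.9,-0.5,0],[0.9,-0.5,0],[0.9,-0.5,0],[0.5,-0.3,0],[0.2,-0.1,0]],"rot":[[0,0,0],[0,0,0],[0,0,0],[0,0,0],[0,0,0],[0,0,0],[0,0,0],[0,0,0],[0,0,0],[0,0,0]]}' | sed -n '1,9p'
python3 -m inch '{"offset":[[0,0,0],[0,0,0],[0,0,0]],"rot":[[0,0,0],[0,0,0],[0,0,0]]}' | sed -n '1,9p'
```

```text
t: 39.7
position: [0.4535, -0.1697, 0.2176]
contact_force: [-0.6, 0.1, -1.2]
finger_gap: 0.066
finger_force: 12.3
t: 40.7
position: [0.6529, 0.0183, 0.2169]
orientation: [[0.97, 0.243, -0.002], [0.243, -0.97, 0.002], [-0.001, -0.002, -1.0]]
contact_force: [-0.7, 1.3, -1.0]
finger_gap: 0.0665
finger_force: 12.3
t: 41.0
position: [0.6524, 0.0146, 0.2182]
orientation: [[0.971, 0.239, -0.0], [0.239, -0.971, -0.001], [-0.0, 0.001, -1.0]]
contact_force: [0.1, -0.6, -1.2]
finger_gap: 0.0659
finger_force: 12.3
```

```bash
python3 -m inch '{"offset":[[0.08,-0.06,0.4],[0,0,0.6],[0,0,0.6],[0,0,0.4],[0,0,0],[0,0,0],[0,0,0]],"rot":[[0,0,0],[0,0,0],[0,0,0],[0,0,0],[0,0,0],[0,0,0],[0,0,0]]}' | sed -n '1,9p'
python3 - <<'E'
from bench import *
from h import *
from bk import rims
p=read_state()['position']
for n in('scene','top'):
    g=grab_frame(n); C=cloud(g); print(n,'held',rims(C,p[2]-.0037),'base',rims(C,.069))
    if n=='scene': cv2.imwrite('pics/nest1.png',crop(g,proj(g,[[*p[:2],.1]])[0],30,10,[((*p[:2],p[2]-.07),(*p[:2],p[2]))]))
E
```

```text
t: 41.7
position: [0.6552, 0.0184, 0.1592]
orientation: [[0.971, 0.24, 0.002], [0.24, -0.971, 0.0], [0.002, 0.0, -1.0]]
contact_force: [-0.0, -0.3, -0.5]
finger_gap: 0.066
finger_force: 12.3
scene held [([0.679, -0.1618], 65, 0.006), ([0.6548, 0.0201], 139, 0.0047)] base [([0.6553, 0.017], 94, 0.0015), ([0.7798, -0.0412], 76, 0.0018)]
top held [([0.6645, -0.1957], 46, 0.0066)] base []
```

View pics/nest1.png

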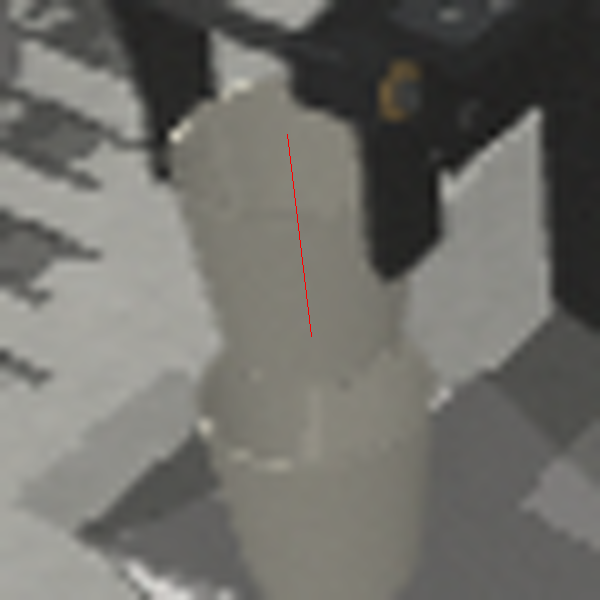

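```bash
python3 -m inch '{"offset":[[0,0.04,0.4],[0,0,0.5],[0,0,0.4],[0,0,0.2],[0,0,0],[0,0,0]],"rot":[[0,0,0],[0,0,0],[0,0,0],[0,0,0],[0,0,0],[0,0,0]]}' | sed -n '1,9p'
```

```text
t: 42.4
position: [0.655, 0.0173, 0.1132]
orientation: [[0.971, 0.24, -0.0], [0.24, -0.971, 0.0], [-0.0, -0.0, -1.0]]
contact_force: [0.7, 1.1, -1.6]
finger_gap: 0.0662
finger_force: 12.3
```

```bash
python3 -m inch '{"offset":[[0,0,0.15],[0,0,0.12],[0,0,0]],"rot":[[0,0,0],[0,0,0],[0,0,0]]}' | sed -n '1,9p'
```

```text
t: 42.7
position: [0.6549, 0.0169, 0.1047]
orientation: [[0.971, 0.24, -0.0], [0.24, -0.971, -0.0], [-0.0, 0.0, -1.0]]
contact_force: [0.3, -0.8, -2.3]
finger_gap: 0.0661
finger_force: 12.3
```

```bash
python3 -m inch '{"offset":[[0,0,0.12],[0,0,0.08],[0,0,0]],"rot":[[0,0,0],[0,0,0],[0,0,0]]}' | sed -n '1,9p'
```

```text
t: 43.0
position: [0.6565, 0.0169, 0.101]
orientation: [[0.971, 0.239, 0.004], [0.239, -0.971, -0.001], [0.003, 0.001, -1.0]]
contact_force: [0.6, -1.4, 9.4]
finger_gap: 0.0657
finger_force: 11.3
```

```bash
python3 -m inch '{"offset":[[0,0,-0.05],[0,0,0],[0,0,0],[0,0,0],[0,0,0]],"rot":[[0,0,0],[0,0,0],[0,0,0],[0,0,0],[0,0,0]]}' 100 | sed -n '1,2p;4,9p'
python3 -m inch '{"offset":[[0,0,-0.5],[0,0,-1],[0,0,-1],[0,0,-1],[0,0,-1],[0,0,-1],[-0.8,0.4,-0.4],[-0.9,0.5,0],[-0.9,0.5,0],[-0.9,0.5,0]],"rot":[[0,0,0],[0,0,0],[0,0,0],[0,0,0],[0,0,0],[0,0,0],[0,0,0],[0,0,0],[0,0,0],[0,0,0]]}' | sed -n '1,2p;4,9p'
python3 - <<'E'
from bench import *
from h import *
from bk import rims
for n in('scene','top'):
    g=grab_frame(n); C=cloud(g); print(n,[(z,rims(C,z)) for z in(.065,.069,.097)])
    P=C.reshape(-1,3); k=(np.hypot(*(P[:,:2]-[.655,.017]).T)<.04); print('max z',np.nanpercentile(P[k][:,2],[98,99.5]) if k.any() else None)
    if n=='scene': cv2.imwrite('pics/nest2.png',crop(g,proj(g,[[.655,.017,.06]])[0],30,10))
E
```

```text
t: 43.5
position: [0.6548, 0.0172, 0.1003]
contact_force: [-0.2, -0.4, 0.7]
finger_gap: 0.0862
finger_force: 0.0
t: 44.5
position: [0.5659, -0.0637, 0.2787]
contact_force: [-0.2, -0.3, 0.6]
finger_gap: 0.0872
finger_force: 0.0
scene [(0.065, [([0.3809, -0.2967], 79, 0.0027), ([0.6553, 0.0188], 153, 0.0031), ([0.7803, -0.0411], 76, 0.002)]), (0.069, [([0.3812, -0.2967], 50, 0.0023), ([0.6552, 0.0186], 169, 0.0031), ([0.7797, -0.0411], 72, 0.002)]), (0.097, [([0.6555, 0.0181], 168, 0.0016), ([0.7788, -0.0439], 109, 0.0036)])]
max z [0.09862601 0.0998209 ]
top [(0.065, [([0.648, 0.0129], 37, 0.0032), ([0.3781, -0.2958], 44, 0.0016)]), (0.069, [([0.6496, 0.013], 41, 0.0033)]), (0.097, [([0.7906, -0.0355], 47, 0.0065), ([0.6537, 0.0146], 49, 0.0017)])]
max z [0.10116287 0.10310258]
```

View pics/nest2.png

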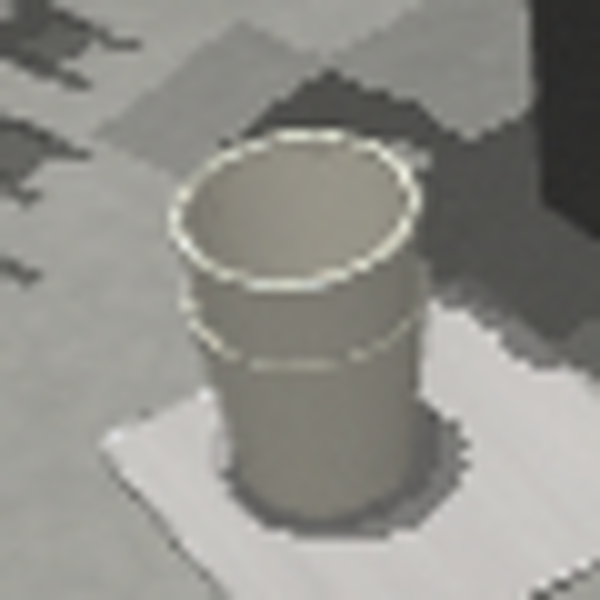

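Nested straight. Going for the second beaker.

```bash
python3 -m inch '{"offset":[[-0.85,0.6,0],[-0.9,0.7,0],[-0.9,0.7,0],[-0.9,0.7,0],[-0.9,0.7,0],[-0.9,0.7,0],[-0.9,0.7,0],[-0.9,0.7,0],[-0.7,0.5,0],[0,0,0]],"rot":[[0,0,0],[0,0,0],[0,0,0],[0,0,0],[0,0,0],[0,0,0],[0,0,0],[0,0,0],[0,0,0],[0,0,0]]}' | sed -n '1,2p;4,9p'
python3 -m inch '{"offset":[[0,0,0.8],[0,0,1],[0,0,1],[0,0,1],[0,0,0],[0,0,0]],"rot":[[0,0,0],[0,0,0],[0,0,0],[0,0,0],[0,0,0],[0,0,0]]}' | sed -n '1,9p'
```

```text
t: 45.6
position: [0.3795, -0.2972, 0.2783]
contact_force: [-0.4, 0.7, 0.2]
finger_gap: 0.0869
finger_force: 0.0
t: 46.2
position: [0.3823, -0.294, 0.1647]
orientation: [[0.97, 0.242, 0.001], [0.242, -0.97, 0.0], [0.001, -0.0, -1.0]]
contact_force: [-0.0, 0.8, 1.0]
finger_gap: 0.0872
finger_force: 0.0
```

Run:
```python
from bench import *
from bk import rims
from h import *
for n in('scene','top'):
    g=grab_frame(n); print(n,rims(cloud(g),.067))
```

```text
scene [([0.3812, -0.2962], 81, 0.0023), ([0.6552, 0.0191], 163, 0.0029), ([0.7802, -0.0417], 77, 0.0018)]
top [([0.6502, 0.0148], 50, 0.0035)]
```

```bash
python3 -m inch '{"offset":[[-0.08,0.06,0.8],[0,0,1],[0,0,0.9],[0,0,0.5],[0,0,0],[0,0,0]],"rot":[[0,0,0],[0,0,0],[0,0,0],[0,0,0],[0,0,0],[0,0,0]]}' | sed -n '1,2p;4,9p'
python3 -m inch '{"offset":[[0,0,0],[0,0,0],[0,0,0],[0,0,0],[0,0,0],[0,0,0]],"rot":[[0,0,0],[0,0,0],[0,0,0],[0,0,0],[0,0,0],[0,0,0]]}' 0 12 | sed -n '1,2p;4,9p'
```

```text
t: 46.9
position: [0.3804, -0.2975, 0.0691]
contact_force: [0.2, -0.7, 0.2]
finger_gap: 0.0869
finger_force: 0.0
t: 47.5
position: [0.3799, -0.2975, 0.0682]
contact_force: [-0.1, -1.1, 5.9]
finger_gap: 0.0676
finger_force: 11.9
```

```bash
python3 -m inch '{"offset":[[0,0,-0.4],[0,0,-0.7],[0,0,-0.9],[0,0,-0.9],[0,0,-0.9],[0,0,-0.9],[0,0,-0.8],[0.4,-0.25,0],[0.8,-0.55,0],[0.8,-0.6,0]],"rot":[[0,0,0],[0,0,0],[0,0,0],[0,0,0],[0,0,0],[0,0,0],[0,0,0],[0,0,0],[0,0,0],[0,0,0]]}' | sed -n '1,2p;4,9p'
python3 -m inch '{"offset":[[0.9,-0.65,0],[0.9,-0.65,0],[0.9,-0.65,0],[0.9,-0.65,0],[0.9,-0.65,0],[0.9,-0.65,0],[0.9,-0.65,0],[0.9,-0.65,0],[0.9,-0.6,0],[0.7,-0.5,0]],"rot":[[0,0,0],[0,0,0],[0,0,0],[0,0,0],[0,0,0],[0,0,0],[0,0,0],[0,0,0],[0,0,0],[0,0,0]]}' | sed -n '1,2p;4,9p'
python3 -m inch '{"offset":[[0.3,-0.2,0],[0,0,0],[0,0,0],[0,0,0]],"rot":[[0,0,0],[0,0,0],[0,0,0],[0,0,0]]}' | sed -n '1,9p'
```

```text
t: 48.5
position: [0.4277, -0.2412, 0.2332]
contact_force: [1.1, -0.4, -0.6]
finger_gap: 0.0673
finger_force: 12.2
t: 49.5
position: [0.639, 0.0068, 0.2327]
contact_force: [0.7, -0.3, -0.1]
finger_gap: 0.0675
finger_force: 12.2
t: 49.9
position: [0.6454, 0.0113, 0.2328]
orientation: [[0.971, 0.238, -0.0], [0.238, -0.971, -0.001], [-0.0, 0.001, -1.0]]
contact_force: [-1.0, -0.4, -0.9]
finger_gap: 0.0674
finger_force: 12.2
```

```bash
python3 -m inch '{"offset":[[0.33,-0.09,0],[0,0,0.4],[0,0,0.6],[0,0,0.6],[0,0,0.4],[0,0,0],[0,0,0],[0,0,0]],"rot":[[0,0,0],[0,0,0],[0,0,0],[0,0,0],[0,0,0],[0,0,0],[0,0,0],[0,0,0]]}' | sed -n '1,9p'
python3 - <<'E'
from bench import *
from h import *
p=read_state()['position']; g=grab_frame('scene'); C=cloud(g).reshape(-1,3)
from scipy.optimize import least_squares
# cone fit of the held beaker's outer wall, foot at zb
zb=p[2]-.0682
k=(np.hypot(*(C[:,:2]-p[:2]).T)<.04)&(C[:,2]>zb+.004)&(C[:,2]<zb+.03); P=C[k]; R=.025+.009*(P[:,2]-zb)/.065
r=least_squares(lambda q:np.hypot(*(P[:,:2]-q).T)-R,p[:2],loss='soft_l1',f_scale=.001); print('held foot',r.x,len(P),np.std(r.fun))
k=(np.hypot(*(C[:,:2]-p[:2]).T)<.04)&(C[:,2]>.074)&(C[:,2]<.095); P=C[k]; R=.025+.009*(P[:,2]-.032)/.065
r=least_squares(lambda q:np.hypot(*(P[:,:2]-q).T)-R,p[:2],loss='soft_l1',f_scale=.001); print('stacked',r.x,len(P),np.std(r.fun))
E
```

```text
t: 50.7
position: [0.6553, 0.0182, 0.1735]
orientation: [[0.971, 0.24, 0.001], [0.24, -0.971, 0.0], [0.001, 0.0, -1.0]]
contact_force: [0.1, 0.4, -0.3]
finger_gap: 0.0672
finger_force: 12.3
held foot [0.65557648 0.01800567] 150 0.001626925687654339
stacked [0.65465297 0.01648249] 141 0.0015191996015675576
```

Held and stacked beakers agree within 2 mm. Lowering.

```bash
python3 -m inch '{"offset":[[-0.03,0.05,0.4],[0,0,0.5],[0,0,0.3],[0,0,0],[0,0,0]],"rot":[[0,0,0],[0,0,0],[0,0,0],[0,0,0],[0,0,0]]}' | sed -n '1,2p;4,9p'
python3 -m inch '{"offset":[[0,0,0.1],[0,0,0.08],[0,0,0]],"rot":[[0,0,0],[0,0,0],[0,0,0]]}' | sed -n '1,2p;4,9p'
```

```text
t: 51.25
position: [0.6538, 0.0163, 0.1358]
contact_force: [-0.5, -0.3, -2.3]
finger_gap: 0.0673
finger_force: 12.4
t: 51.55
position: [0.6554, 0.0167, 0.1332]
contact_force: [-2.6, -0.4, 7.8]
finger_gap: 0.0676
finger_force: 12.3
```

```bash
python3 -m inch '{"offset":[[0,0,0],[0,0,0],[0,0,0],[0,0,0],[0,0,0]],"rot":[[0,0,0],[0,0,0],[0,0,0],[0,0,0],[0,0,0]]}' 100 | sed -n '1,2p;4,9p'
python3 -m inch '{"offset":[[0,0,-0.5],[0,0,-1],[0,0,-1],[0,0,-1],[0,0,-1],[0,0,-1],[-0.5,-0.5,0],[-0.9,-0.9,0],[-0.9,-0.9,0],[-0.9,-0.9,0]],"rot":[[0,0,0],[0,0,0],[0,0,0],[0,0,0],[0,0,0],[0,0,0],[0,0,0],[0,0,0],[0,0,0],[0,0,0]]}' | sed -n '1,2p;4,9p'
python3 -m inch '{"offset":[[-0.5,-0.9,0],[-0.2,-0.9,0],[0,-0.9,0],[0,-0.9,0],[0,0,0],[0,0,0]],"rot":[[0,0,0],[0,0,0],[0,0,0],[0,0,0],[0,0,0],[0,0,0]]}' | sed -n '1,2p;4,9p'
python3 - <<'E'
from bench import *
from h import *
from scipy.optimize import least_squares
p=[.655,.017]
for n in('scene','top'):
    g=grab_frame(n); C=cloud(g).reshape(-1,3); near=np.hypot(*(C[:,:2]-p).T)<.05
    print(n,'stack top',np.nanpercentile(C[near][:,2],[98,99.5]))
    for lo,hi,zb in((.012,.05,.004),(.075,.09,.034),(.105,.122,.062)):
        P=C[near&(C[:,2]>lo)&(C[:,2]<hi)]; R=.025+.009*(P[:,2]-zb)/.065
        if len(P)<15: continue
        r=least_squares(lambda q:np.hypot(*(P[:,:2]-q).T)-R,p,loss='soft_l1',f_scale=.001); print(' ',lo,np.round(r.x,4),len(P),round(float(np.std(r.fun)),4))
    if n=='scene': cv2.imwrite('pics/fin.png',cv2.resize(g['img'][100:300,100:360,::-1],None,fx=3,fy=3,interpolation=cv2.INTER_CUBIC))
E
```

```text
t: 52.05
position: [0.6543, 0.0163, 0.131]
contact_force: [0.2, 0.6, 0.9]
finger_gap: 0.0862
finger_force: 0.0
t: 53.05
position: [0.5367, 0.0876, 0.2971]
contact_force: [-0.5, -0.2, 1.3]
finger_gap: 0.087
finger_force: 0.0
t: 53.65
position: [0.4915, 0.1869, 0.297]
contact_force: [0.0, -1.1, -0.5]
finger_gap: 0.0874
finger_force: 0.0
scene stack top [0.12857607 0.1301787 ]
  0.012 [0.6537 0.0156] 162 0.0012
  0.075 [0.6543 0.0162] 100 0.0024
  0.105 [0.6546 0.0172] 207 0.0015
top stack top [0.12959404 0.13182728]
  0.012 [0.6556 0.0168] 17 0.0091
  0.075 [0.6438 0.0122] 64 0.0068
  0.105 [0.6504 0.0142] 43 0.0016
```

View pics/fin.png

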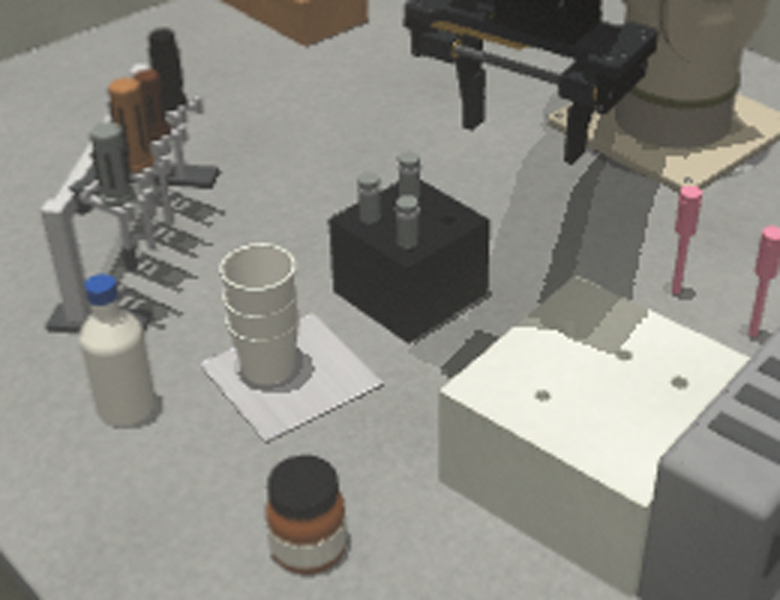

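Run:
```python
from bench import *
from h import *
g=grab_frame('scene');t=grab_frame('top'); C=cloud(g).reshape(-1,3)
k=(np.hypot(*(C[:,:2]-[.557,-.2665]).T)<.025)&(C[:,2]>.19); print('key top z',np.percentile(C[k][:,2],[90,99]),C[k][:,:2].mean(0))
for f in(g,t): print([(np.round(d['box']).tolist(),round(d['p'],2)) for d in recognise('beaker0',f)])
# any bench-level objects 55-67mm high outside known ones, top view
T=cloud(t); m=((T[:,:,2]>.05)&(T[:,:,2]<.068)&(T[:,:,0]>.2)&(T[:,:,0]<1)&(abs(T[:,:,1])<.8)).astype(np.uint8)
n,l,s,c=cv2.connectedComponentsWithStats(cv2.dilate(m,np.ones((3,3),np.uint8))); print([(np.round(T[(l==i)&(m>0)].mean(0)[:2],2).tolist(),int(s[i,4])) for i in range(1,n) if s[i,4]>50])
```

```text
key top z [0.22489172 0.22727401] [ 0.56177016 -0.26117862]
[([174.0, 180.0, 196.0, 207.0], 0.85), ([175.0, 196.0, 199.0, 216.0], 0.47), ([210.0, 161.0, 263.0, 212.0], 0.3)]
[([275.0, 151.0, 293.0, 168.0], 0.69)]
[([0.76, -0.03], 65), ([0.74, 0.21], 119), ([0.64, 0.02], 172), ([0.41, 0.36], 82), ([0.21, -0.58], 258)]
```

```bash
python3 -c "
from bench import *
print(hand_in())"
```

```text
the job is handed in; nothing more can be done
None
```

I handed the job in at about 54 s on the robot's clock: the key hangs on the empty hook, all three probes are fully home in the stand, and both loose beakers are nested straight in the tray beaker. The last pictures and depth readings agreed with this and showed the drivers, bottle and jar still in place, but `hand_in()` returned no verdict.

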